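Unlock and open the carousel drive unit's access panel

ROBOT

A 6-joint arm with a two-finger parallel gripper is mounted at the origin on the work surface. World frame = base frame: x ahead of the robot, y to its left, z up, the work surface at z = 0. Lengths are in mm, angles in rad, forces in N, time in s.
With the tool pointing down it reaches from about 300 to 775 mm from the base axis. Payload 14.6 kg.
Tool frame: the origin (TCP) lies between the finger pads; the fingertips stand manip.finger_overhang ahead of it and the grasp point (between the pads) lies 2 mm behind it (manip.finger_overhang is the distance from the TCP to the fingertips, in mm); z points along the fingers, y is the direction in which the jaws open and shut (so a half turn about z gives the same grasp; the last joint's range is limited). The gripper opens to 94 mm and grips with 3 to 60 N. Pads are 16 mm wide; open, the fingers measure 119 mm over their backs; the gripper's body (75 mm by 177 mm) begins 78 mm behind the grasp point.
Start: joints at [1.206, 0.3, 1.521, -0, 1.321, -0.067], TCP at [161.377, 525.782, 222.446] pointing down, gripper open.
Joint ranges: [-3.03, 3.03], [-0.79, 2.21], [0.23, 2.52], [-1.04, 4.18], [0, 3.07], [-2.55, 2.55]. Speed limits (rad/s): [2.22, 2.22, 2.57, 3.14, 3.14, 3.14].

INTERFACE

Orientations are given as [roll, pitch, yaw] about the fixed x, y, z axes, in that order (R = Rz(yaw) Ry(pitch) Rx(roll)).
In Python, from cell import manip gives the robot as it stands.
- The arm moves only by the tool drive_tool, never from a script. Its argument "steps" is a list of rows, each an object with "delta_pos": the shift along the world's x, y, z in mm, a list of three; "yaw": the turn about the world's z in rad; "hand": the finger opening in mm, from 0 to 94. A call has 1 to 5 rows; each row shifts and turns the commanded pose from where the row before left it; what a row does not reach is not made up. A row lasts 1/12 s, in which the tool goes at most 41.7 mm and 7.16 degrees, less where a joint would pass 70% of its speed; a pose out of reach is approached as far as the arm can. A call is refused whole if a number of a shift passes 41.7 or a number of a turn 0.125, either way. A call with a gripper value outside its range is refused whole. The fingers move at their own pace and stop on an object; "squeeze" is the grip in N (left out, the last holds). Time passes only in rows, so rows that do not move let the fingers close. It gives the time, the measured TCP pose, the force and the opening at its end, in the units of the state.
- manip.read_state(): the state, without advancing time (a new reading comes with each control period).
- manip.camera(name): name is "scene" or "top" or "wrist"; returns a dict with "frame" (400x640x3 uint8, red, green, blue), "range_z" (400x640 float32, mm along the optical axis (not along the pixel's ray), 0 where there is no reading), "intrinsics" (3x3 intrinsics, pixels), "position" and "attitude" of the camera in the world. Camera axes: x right, y down, z forward; pixel columns grow to the right and rows downward; lengths in mm; the calibration is good to about 2 mm. A picture is of the moment at which its call begins.
- manip.sign_off(): hands the job in, once; it reports no verdict.
The state is a dict: "clock": time; "joints": joint angles; "qd": joint speeds; "effort": joint torques, N m; "eef_pos": TCP position; "eef_rot": TCP orientation; "wrist_force": force on the tool from outside, world axes, zero at the start; "moment": the same for the moment, N m; "finger_gap": finger opening in mm.
Only numpy, scipy, OpenCV 4.12 (cv2) and the standard library are available. Lean on these libraries where they do the work, as an engineer would, in place of code of your own. Each camera call takes 0.05 s, during which the arm holds its last target.

TASK

Open the carousel drive unit for service: fit the red T-handled panel key from the tool tray fully down over the tang of the latch on the teal panel and turn the latch a full quarter turn anticlockwise with it. Take the key off again and put it back in the tool tray, and swing the panel up and over by its handle until it rests back on its stop. Leave the reagent bottles and the cup rack where they stand.

Things in the scene. Friction and masses are not known exactly. Their poses are not given: they have to be found in the camera images.
- drive_unit: White housing fixed to the deck, 260 (x) by 220 (y) mm; origin at the centre of its underside. Its top is a teal panel, 256 by 212 by 4 mm, upper face 90 mm above the deck, hinged along the unit's +y edge; the free edge, with latch (towards -x) and handle (towards +x), is on its -y side. A cam on the latch, under a lip, holds the panel shut until the latch is turned.
- panel (a joint): Opening of the teal panel about its hinge, rad: 0 shut, grows as the free edge rises up and over towards the unit's +y; 1.85 at the stop (16 degrees past upright, where it stays by its own weight). Light friction; panel 0.6 kg; it falls shut if let go well short of upright.
- panel_handle (a point): Middle of the panel's dark bar handle: round bar 10 mm thick, 90 mm long, parallel to the hinge, centre 35 mm off the panel's face (30 mm free gap). 198 mm from the hinge line across the panel and, shut, 37 mm above it. The free edge is 16 mm beyond it. With the panel open the bar is on its far (+y) side.
- panel_hinge (a point): Point on the hinge line level with the middle of the handle, 88 mm above the deck. The hinge line runs along the unit's x axis.
- latch (a joint): Angle of the quarter-turn latch, rad: 0 locked (up to 0.12 at the start), 1.571 fully turned, anticlockwise seen from above; it stays where it is left. Friction about 0.12 N m. On the black rim a red dot marks the tang's locked direction, a green dot its open direction. The seated key has about 0.13 rad of play to either side.
- latch_seat (a point): Centre of the latch's steel rotor face (34 mm across, 6 mm above the panel), on which the seated key's end rests. A brass tang rises from it: 20 mm long along this point's x axis (the unit's x axis when the latch reads 0), 5 mm thick, 13.5 mm high, its top wedge-shaped to 2 mm. 60 mm from the panel's middle, 175 mm from the hinge line; the handle begins 70 mm away.
- key: T-handled panel key standing upright on its socket end, 79 mm high, 0.15 kg; origin at the centre of its lower end. Socket: dark steel, 32 mm across, 23 mm high, open below with a slot 17 mm deep, 7.5 mm wide and 25 mm long along the key's x axis. Stem 11 mm thick. The key is the same after a half turn.
- key_grip (a point): Centre of the key's red cross bar, 72 mm above its lower end: bar 80 mm long along the key's x axis (so parallel to the slot), 12 mm wide, 14 mm high.
- tool_tray: Fixed grey open tray, 170 (x) by 140 (y) mm, rim 14 mm high, walls and floor 4 to 5 mm thick; origin at the centre of its underside. The key stands in it at the start.
- bottle_blue: Bystander: brown reagent bottle with blue label, 34 by 56 by 82 mm, 0.12 kg; origin under its centre. Leave it alone.
- bottle_yellow: Bystander: the same bottle with a yellow label. Leave it alone.
- cup_rack: Bystander: white rack with five sample cups, 36 by 110 by 42 mm; origin under its centre. Leave it alone.
There are look-alikes about, which are no part of the job. Leave any green or white look-alike of the key alone. Of the things that look like the tool_tray, the larger one is meant.

How it is judged:
By the outcome, as a careful person would: the job done as asked, in the order asked, and still so for the second after the job is handed in, with the robot touching nothing.
It also fails if it takes over 64 s, if anything falls off the work surface, if the arm or the gripper's body presses on something with over 40 N, if the wrist force passes 120 N, or if a joint passes its speed limit or range.

## Working session

There is one attempt and no reset: what is moved stays moved. The work goes in short steps, Python scripts to look and compute and a tool call to move; the robot and the scene stay as the last step left them, time stands still between calls to the robot, and variables do not carry over. Pictures are saved under pics/ and viewed, and the job is handed in when it is done.

Besides the shell and the picture viewer there is one more tool, called after "Call:" as a command line: name --argument value ..., lists and objects as JSON in quotes. drive_tool: Moves the arm, as the interface text tells. Its arguments: {"type":"object","properties":{"steps":{"type":"array"},"squeeze":{"type":"number"}},"required":["steps"]}

```bash
ls; mkdir -p pics; cat > h.py <<'E'
import numpy as np, cv2
from cell import manip
def snap(n,tag):
    c=manip.camera(n); cv2.imwrite(f'pics/{tag}.png',c['frame'][:,:,::-1]); np.savez(f'pics/{tag}.npz',**{k:np.array(v) for k,v in c.items()}); return c
E
python3 - <<'E'
from h import *
print(manip.read_state(), manip.finger_overhang)
for n in ['scene','top','wrist']:
    c=snap(n,n+'0'); print(n,c['intrinsics'],c['position'],c['attitude'])
E
```

```text
pics
{'clock': 0.0, 'joints': array([ 1.20640502e+00,  3.00471331e-01,  1.52162473e+00, -9.32818506e-06,
        1.32066935e+00, -6.65824742e-02]), 'qd': array([ 0.00120344, -0.00026664, -0.00034017,  0.00080976, -0.00037435,
       -0.00044622]), 'effort': array([-1.65316538e-03, -5.31809556e+01, -3.52733159e+01,  7.07525178e-02,
        2.44310807e-02, -6.58159274e-05]), 'eef_pos': array([161.28964601, 525.5538437 , 221.86771975]), 'eef_rot': array([-3.14042189e+00, -6.90126546e-05,  2.84378609e+00]), 'wrist_force': array([ 0.14538563,  0.50486156, -0.04685429]), 'moment': array([0.01553341, 0.01564675, 0.02848564]), 'finger_gap': 94.17129480354474} 17.0
scene [[408.55491874   0.         321.82799135]
 [  0.         408.55491874 195.29908475]
 [  0.           0.           1.        ]] [1043.7650051   539.94204951  838.11869695] [-2.33049317  0.01358071  2.31980802]
top [[478.65787869   0.         328.64066382]
 [  0.         478.65787869 200.30985728]
 [  0.           0.           1.        ]] [ 249.42960571   -9.89826907 1410.58954439] [-2.96889365  0.01466773 -1.56812612]
wrist [[279.41172719   0.         320.86261159]
 [  0.         279.41172719 200.46393588]
 [  0.           0.           1.        ]] [ 94.37335172 547.41593228 384.32789857] [2.89488361e+00 1.98799713e-03 1.27179066e+00]
```

View pics/scene0.png

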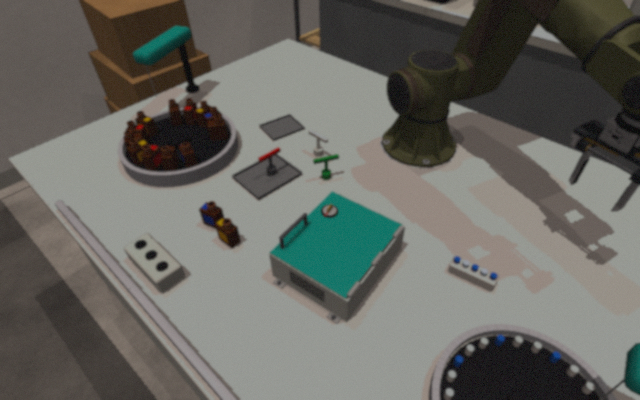

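View pics/top0.png

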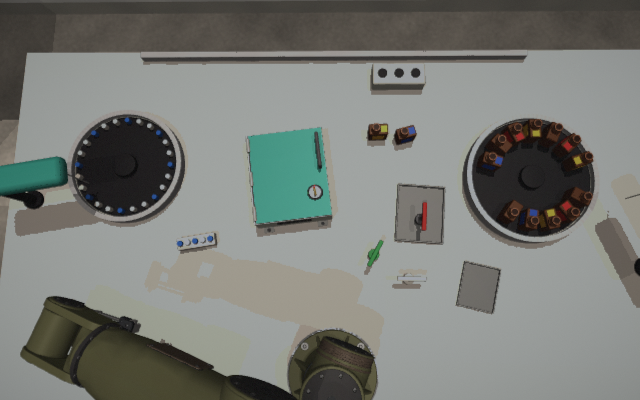

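View pics/wrist0.png

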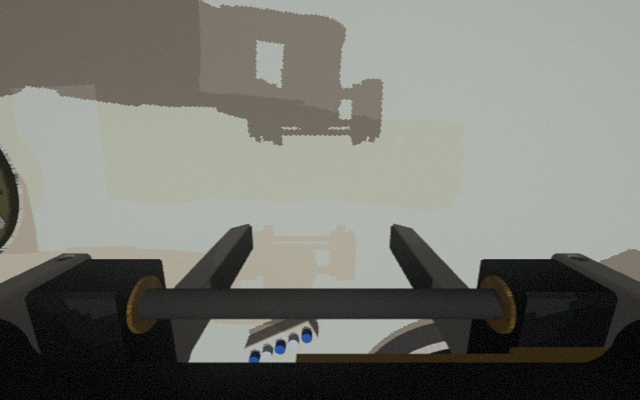

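The top view shows the teal panel at about (290,175), with the latch at (315,192) and the handle at (319,150). The red key is at (422,217) in the larger tray. The look-alikes are a green key at (374,253), a white key at (411,279) and a small tray at (478,287).

```bash
cat >> h.py <<'E'
from scipy.spatial.transform import Rotation as Ro
def Rc(c): return Ro.from_euler('xyz',np.array(c['attitude'])).as_matrix()
def ray(c,uv,z):
    uv=np.atleast_2d(uv).astype(float); K=np.array(c['intrinsics'])
    d=np.c_[(uv[:,0]-K[0,2])/K[0,0],(uv[:,1]-K[1,2])/K[1,1],np.ones(len(uv))]@Rc(c).T
    p=np.array(c['position']); return p+d*((z-p[2])/d[:,2])[:,None]
def proj(c,P):
    q=(np.atleast_2d(P)-np.array(c['position']))@Rc(c); K=np.array(c['intrinsics'])
    return np.c_[K[0,0]*q[:,0]/q[:,2]+K[0,2],K[1,1]*q[:,1]/q[:,2]+K[1,2]]
def cloud(c):
    K=np.array(c['intrinsics']);z=np.array(c['range_z']);v,u=np.indices(z.shape)
    q=np.stack([(u-K[0,2])/K[0,0]*z,(v-K[1,2])/K[1,1]*z,z],-1)
    return q@Rc(c).T+np.array(c['position'])
def hsv(c): return cv2.cvtColor(np.array(c['frame']),cv2.COLOR_RGB2HSV)
def redmask(c):
    h=hsv(c); return (((h[...,0]<6)|(h[...,0]>174))&(h[...,1]>150)&(h[...,2]>90)).astype(np.uint8)
def tealmask(c):
    h=hsv(c); return ((h[...,0]>78)&(h[...,0]<95)&(h[...,1]>120)&(h[...,2]>60)).astype(np.uint8)
E
python3 - <<'E'
from h import *
c=dict(np.load('pics/top0.npz')); P=cloud(c)
m=redmask(c); n,l,s,ct=cv2.connectedComponentsWithStats(m)
for i in range(1,n):
    if s[i,4]>5: print(s[i],ct[i])
sub=np.zeros_like(m); sub[190:245,400:440]=m[190:245,400:440]
pts=np.argwhere(sub)[:,::-1].astype(np.float32)
r=cv2.minAreaRect(pts); bp=cv2.boxPoints(r); print('red',r,ray(c,[r[0]],77),ray(c,bp,77))
t=tealmask(c); t[:, :200]=0; t[:,400:]=0
cs,_=cv2.findContours(t,cv2.RETR_EXTERNAL,cv2.CHAIN_APPROX_NONE); k=max(cs,key=cv2.contourArea)
r=cv2.minAreaRect(k); print('teal',ray(c,cv2.boxPoints(r),90).round(1))
print('teal z',np.median(P[t>0],0), 'latch',ray(c,[[315,192]],96),'handle ends',ray(c,[[317,133],[321,169]],127))
b=dict(np.load('pics/top0.npz'))['frame']
cv2.imwrite('pics/crop0.png',cv2.resize(b[110:300,235:455,::-1],None,fx=3.6,fy=3.1,interpolation=cv2.INTER_CUBIC))
E
```

```text
[515 132   9   9  50] [519.26 136.38]
[563 141   9  10  48] [567.25       145.60416667]
[562 201  10  10  57] [566.0877193  205.50877193]
[422 203   5  27 105] [424.07619048 215.94285714]
red ((424.11724853515625, 216.00689697265625), (3.758209466934204, 26.190021514892578), 3.3664608001708984) [[ 437.37770863 -257.59051564   77.        ]] [[ 400.8546671  -249.07843747   77.        ]
 [ 474.86695948 -255.66182723   77.        ]
 [ 474.2384243  -266.18129232   77.        ]
 [ 400.24640698 -259.50078884   77.        ]]
teal [[666.7 247.8  90. ]
 [692.2  33.7  90. ]
 [440.3   4.2  90. ]
 [415.8 211.6  90. ]]
teal z [552.58030253 128.90432291  89.30820339] latch [[502.31092762  48.22909265  96.        ]] handle ends [[664.06509469  42.54113215 127.        ]
 [560.85071318  30.81070617 127.        ]]
```

View pics/crop0.png

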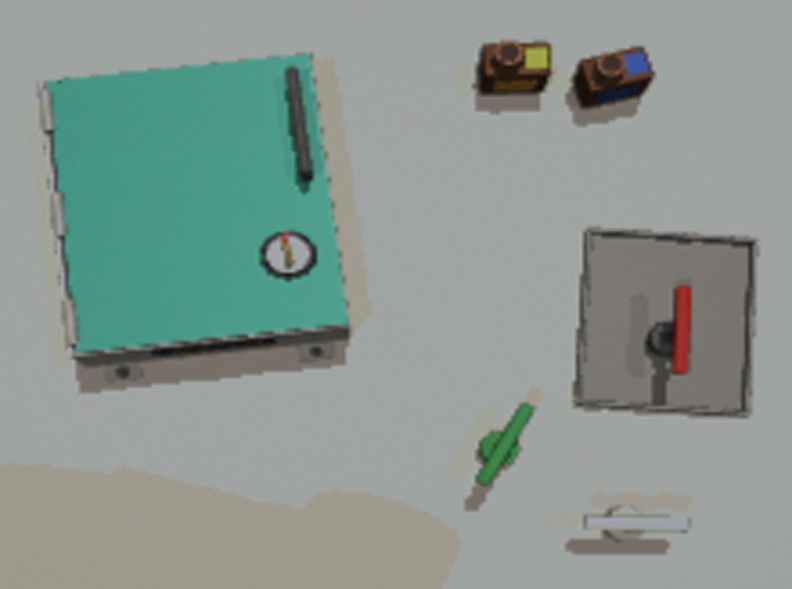

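Call:
drive_tool --steps '[{"delta_pos":[12,-21,2],"yaw":-0.12,"hand":94},{"delta_pos":[12,-21,2],"yaw":-0.12,"hand":94},{"delta_pos":[12,-21,2],"yaw":-0.12,"hand":94},{"delta_pos":[12,-21,2],"yaw":-0.12,"hand":94},{"delta_pos":[12,-21,2],"yaw":-0.12,"hand":94}]'

```text
clock: 0.57
eef_pos: [221.7, 419.7, 232.3]
eef_rot: [-3.141, 0.0, 2.238]
wrist_force: [0.1, 0.4, -0.4]
finger_gap: 94.1
```

Call:
drive_tool --steps '[{"delta_pos":[12,-21,2],"yaw":-0.12,"hand":94},{"delta_pos":[12,-21,2],"yaw":-0.12,"hand":94},{"delta_pos":[12,-21,2],"yaw":-0.12,"hand":94},{"delta_pos":[12,-21,2],"yaw":-0.12,"hand":94},{"delta_pos":[12,-21,2],"yaw":-0.12,"hand":94}]'

```text
clock: 0.98
eef_pos: [281.7, 314.7, 242.5]
eef_rot: [-3.141, 0.0, 1.638]
wrist_force: [-0.9, -0.1, 0.4]
finger_gap: 93.7
```

Call:
drive_tool --steps '[{"delta_pos":[12,-21,2],"yaw":-0.12,"hand":94},{"delta_pos":[12,-21,2],"yaw":-0.12,"hand":94},{"delta_pos":[12,-21,2],"yaw":-0.12,"hand":94},{"delta_pos":[12,-21,2],"yaw":-0.12,"hand":94},{"delta_pos":[12,-21,2],"yaw":-0.12,"hand":94}]'

```text
clock: 1.4
eef_pos: [341.7, 209.7, 252.5]
eef_rot: [-3.142, 0.0, 1.038]
wrist_force: [0.0, -0.2, -1.2]
finger_gap: 94.0
```

Call:
drive_tool --steps '[{"delta_pos":[12,-21,2],"yaw":-0.12,"hand":94},{"delta_pos":[12,-21,2],"yaw":-0.12,"hand":94},{"delta_pos":[12,-21,2],"yaw":-0.12,"hand":94},{"delta_pos":[12,-21,2],"yaw":-0.12,"hand":94},{"delta_pos":[12,-21,2],"yaw":-0.12,"hand":94}]'

```text
clock: 1.82
eef_pos: [401.7, 104.6, 262.5]
eef_rot: [-3.142, 0.0, 0.438]
wrist_force: [0.3, 0.4, 0.9]
finger_gap: 94.3
```

Call:
drive_tool --steps '[{"delta_pos":[10,-19,0],"yaw":-0.11,"hand":94},{"delta_pos":[10,-19,0],"yaw":-0.11,"hand":94},{"delta_pos":[10,-19,0],"yaw":-0.1,"hand":94},{"delta_pos":[0,0,0],"yaw":0,"hand":94}]'

```text
clock: 2.15
eef_pos: [432.3, 46.5, 262.1]
eef_rot: [3.141, 0.001, 0.115]
wrist_force: [-0.6, 0.3, -0.5]
finger_gap: 93.8
```

```bash
python3 - <<'E'
from h import *
c=snap('wrist','w1'); s=manip.read_state(); print(s['eef_pos'],s['eef_rot'],c['position'],c['attitude'])
E
```

```text
[431.66673347  47.67960334 262.10996125] [-3.14157581e+00  7.28334226e-04  1.21076472e-01] [503.13697162  55.61696941 424.47308193] [ 2.89380971e+00 -1.28199725e-03 -1.45664958e+00]
```

View pics/w1.png

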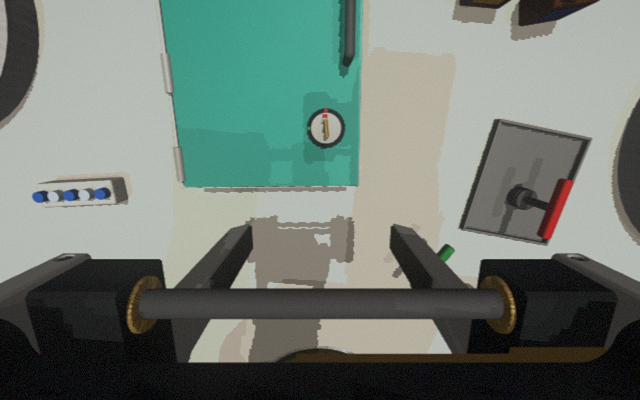

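The latch is at (326,128), with its tang nearly along the image's vertical and the red dot at the top at (326,110). The handle's near end is at (347,62), and the key bar is at (558,208).

```bash
python3 - <<'E'
from h import *
c=dict(np.load('pics/w1.npz')); f=c['frame']; h=hsv(c)
cv2.imwrite('pics/w1c.png',cv2.resize(f[90:165,280:370,::-1],None,fx=8,fy=8,interpolation=cv2.INTER_CUBIC))
# whole latch = non-teal hole inside the panel
t=tealmask(c); roi=np.zeros_like(t); roi[95:160,295:358]=1
hole=((t==0)&(roi>0)).astype(np.uint8)
n,l,s,ct=cv2.connectedComponentsWithStats(hole); i=l[128,326]; print(s[i],ct[i])
k=cv2.findContours((l==i).astype(np.uint8),cv2.RETR_EXTERNAL,cv2.CHAIN_APPROX_NONE)[0][0]
e=cv2.fitEllipse(k); print('rim',e,ray(c,[e[0]],94))
lt=((h[...,1]<50)&(h[...,2]>130)&(l==i)).astype(np.uint8)
k=np.argwhere(lt)[:,::-1].astype(np.float32); e=cv2.minEnclosingCircle(k); print('rotor',e,ray(c,[e[0]],96))
br=((h[...,0]>8)&(h[...,0]<30)&(h[...,1]>80)&(l==i)).astype(np.uint8)
n2,l2,s2,c2=cv2.connectedComponentsWithStats(br); print(s2,c2)
j=1+np.argmax(s2[1:,4]); k=np.argwhere(l2==j)[:,::-1].astype(np.float32); r=cv2.minAreaRect(k); print('tang',r,ray(c,[r[0]],105))
w=ray(c,k,105)[:,:2]; w-=w.mean(0); u,sv,vt=np.linalg.svd(w,full_matrices=0); print('tang ang',np.arctan(vt[0,1]/vt[0,0]),sv)
# panel -y edge line, near -x edge
cs=max(cv2.findContours(t,cv2.RETR_EXTERNAL,cv2.CHAIN_APPROX_NONE)[0],key=cv2.contourArea)[:,0]
for nm,sel in (('-y',(cs[:,0]>340)&(cs[:,1]>80)&(cs[:,1]<175)),('-x',(cs[:,1]>175)&(cs[:,0]>205)&(cs[:,0]<345)),('+y',(cs[:,0]<185)&(cs[:,1]<175)&(cs[:,1]>5))):
    q=ray(c,cs[sel],90)[:,:2].astype(np.float32); vx,vy,x,y=cv2.fitLine(q,cv2.DIST_HUBER,0,.01,.01).ravel(); print(nm,len(q),'dir',np.arctan2(vy,vx),'pt',x,y)
m=redmask(c); m[:,:520]=0
k=np.argwhere(m)[:,::-1].astype(np.float32); r=cv2.minAreaRect(k); print('key',r,ray(c,cv2.boxPoints(r),79).round(1))
P=cloud(c); R=P[m>0]; print(np.percentile(R,[1,10,50,90,99],axis=0).round(1)); 
R=R[(R[:,2]>70)]; print(len(R),R.mean(0))
E
```

```text
[ 307  108   38   40 1195] [325.57238494 127.69790795]
rim ((325.57110595703125, 127.69912719726562), (37.30500030517578, 38.94989013671875), 3.8126494884490967) [[506.0908074   50.10441188  94.        ]]
rotor ((325.6733703613281, 127.6205062866211), 15.119962692260742) [[506.1721351   50.03240415  96.        ]]
[[     0      0    640    400 255927]
 [   324    119      5     19     73]] [[319.49821238 199.52030071]
 [325.76712329 128.32876712]]
tang ((325.6534729003906, 128.03465270996094), (18.308683395385742, 3.8806450366973877), 84.2894058227539) [[505.6459851   50.15491472 105.        ]]
tang ang 0.21514047467093642 [49.09933003 10.48447169]
-y 94 dir 0.13216446 pt 509.78625 13.147975
-x 139 dir -1.4480495 pt 431.6819 109.9233
+y 162 dir 0.13116881 pt 509.64795 222.68022
key ((557.258544921875, 209.10345458984375), (8.356289863586426, 63.50780487060547), 21.801410675048828) [[ 400.  -250.    79. ]
 [ 479.8 -255.2   79. ]
 [ 477.1 -266.2   79. ]
 [ 396.9 -261.6   79. ]]
[[ 401.1 -261.5   81. ]
 [ 408.8 -259.1   81.8]
 [ 441.  -254.4   83. ]
 [ 471.1 -250.3   84.2]
 [ 477.7 -248.5   84.9]]
512 [ 440.55233588 -254.02435123   83.70312581]
```

View pics/w1c.png

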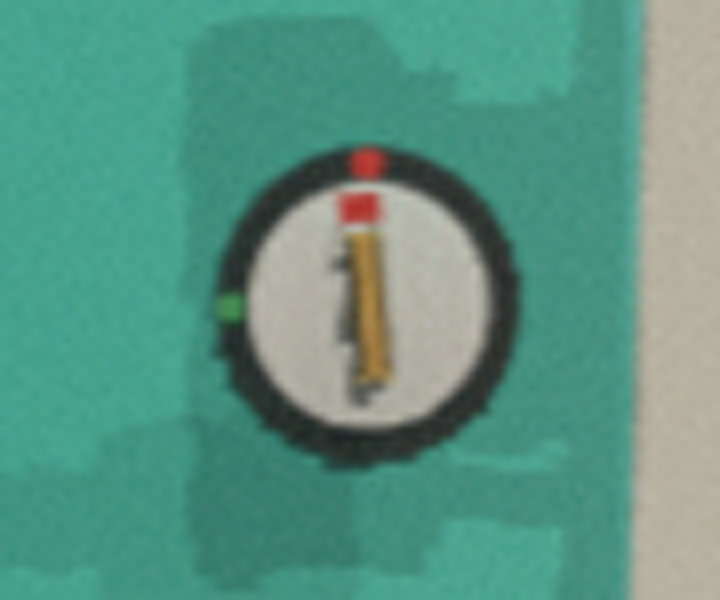

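Call:
drive_tool --steps '[{"delta_pos":[-6,-33,0],"yaw":-0.02,"hand":94},{"delta_pos":[-6,-33,0],"yaw":-0.02,"hand":94},{"delta_pos":[-6,-33,0],"yaw":-0.02,"hand":94},{"delta_pos":[-6,-33,0],"yaw":-0.02,"hand":94},{"delta_pos":[-6,-33,0],"yaw":-0.02,"hand":94}]'

```text
clock: 2.62
eef_pos: [400.7, -116.8, 262.5]
eef_rot: [-3.141, -0.0, 0.026]
wrist_force: [0.0, 0.1, -0.2]
finger_gap: 94.0
```

Call:
drive_tool --steps '[{"delta_pos":[-6,-33,-12],"yaw":-0.02,"hand":94},{"delta_pos":[-6,-33,-12],"yaw":-0.02,"hand":94},{"delta_pos":[-6,-33,-12],"yaw":-0.02,"hand":94},{"delta_pos":[-6,-33,-12],"yaw":-0.02,"hand":94},{"delta_pos":[0,0,0],"yaw":0,"hand":94}]'

```text
clock: 3.03
eef_pos: [375.9, -250.9, 212.2]
eef_rot: [-3.14, 0.003, -0.058]
wrist_force: [-0.3, 1.0, -0.9]
finger_gap: 94.1
```

```bash
cat >> h.py <<'E'
def keybar(c,zt,x0=0):
    m=redmask(c); n,l,s,ct=cv2.connectedComponentsWithStats(m); i=1+np.argmax(s[1:,4])
    k=np.argwhere(l==i)[:,::-1].astype(np.float32); r=cv2.minAreaRect(k); b=ray(c,cv2.boxPoints(r),zt)[:,:2]
    w=ray(c,k,zt)[:,:2]; d=w-w.mean(0); vt=np.linalg.svd(d,full_matrices=0)[2]
    return r,b.round(1),b.mean(0),np.arctan(vt[0,1]/vt[0,0])
E
python3 - <<'E'
from h import *
c=snap('wrist','w2'); s=manip.read_state(); print(s['eef_pos'],s['eef_rot'])
print(keybar(c,84))
E
```

```text
[ 376.54087357 -249.12569813  213.21585071] [-3.14018174e+00  2.04266117e-03 -5.73720267e-02]
(((323.5, 136.0), (78.0, 11.0), 90.0), array([[ 478.1, -253.2],
       [ 477.4, -264. ],
       [ 400.4, -260. ],
       [ 401.1, -248.4]]), array([ 439.24770212, -256.39678417]), np.float64(-0.06789666868754687))
```

View pics/w2.png

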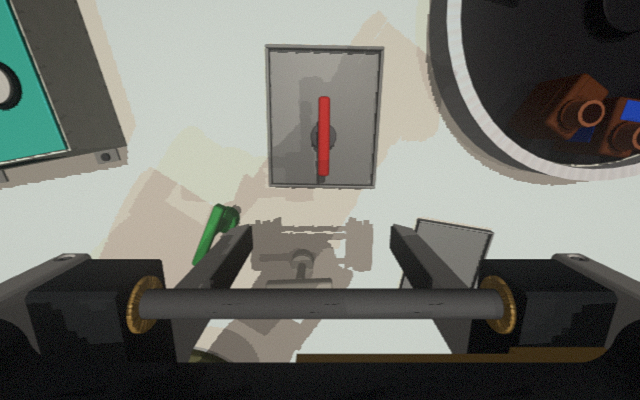

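Call:
drive_tool --steps '[{"delta_pos":[31,-3,0],"yaw":0,"hand":60},{"delta_pos":[31,-4,-17],"yaw":-0.005,"hand":50},{"delta_pos":[0,0,-40],"yaw":0,"hand":50},{"delta_pos":[0,0,-40],"yaw":0,"hand":50},{"delta_pos":[0,0,-20],"yaw":0,"hand":40}]'

```text
clock: 3.5
eef_pos: [438.8, -252.5, 93.7]
eef_rot: [-3.139, 0.004, -0.058]
wrist_force: [-0.2, -1.2, -0.3]
finger_gap: 64.0
```

Call:
drive_tool --steps '[{"delta_pos":[0,0,-20],"yaw":0,"hand":20},{"delta_pos":[0,0,0],"yaw":0,"hand":20},{"delta_pos":[0,0,0],"yaw":0,"hand":0},{"delta_pos":[0,0,0],"yaw":0,"hand":0},{"delta_pos":[0,0,0],"yaw":0,"hand":0}]' --squeeze 45

```text
clock: 3.92
eef_pos: [440.2, -255.2, 79.2]
eef_rot: [3.14, -0.002, -0.06]
wrist_force: [-0.7, 0.1, 0.1]
finger_gap: 30.7
```

```bash
python3 - <<'E'
from h import *
c=snap('wrist','w3'); s=manip.read_state(); print(s['eef_pos'],s['eef_rot'],s['finger_gap'],s['wrist_force'])
print(keybar(c,84))
E
```

```text
[ 440.08837305 -255.32222623   78.99052369] [ 3.14034332e+00 -2.14550798e-03 -6.05545373e-02] 27.04125553703001 [ 0.11600494 -0.12373125  0.78857927]
(((324.5, 217.0), (64.0, 19.0), 90.0), array([[ 480.9, -253.5],
       [ 480.3, -264.3],
       [ 440.7, -262.4],
       [ 441.5, -250.8]]), array([ 460.85546875, -257.74280803]), np.float64(-0.06465000643404037))
```

View pics/w3.png

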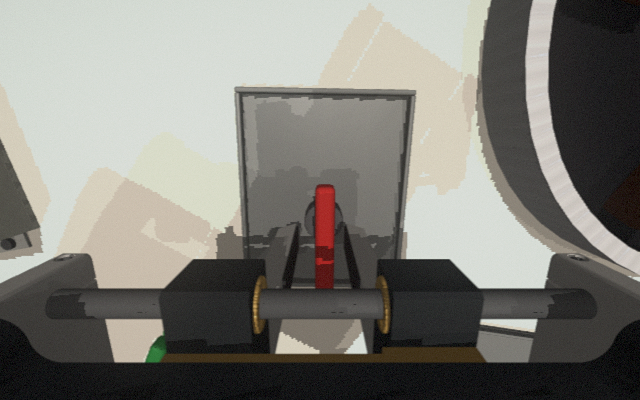

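Call:
drive_tool --steps '[{"delta_pos":[0,-1,-3],"yaw":0,"hand":0},{"delta_pos":[0,0,0],"yaw":0,"hand":0},{"delta_pos":[0,0,0],"yaw":0,"hand":0},{"delta_pos":[0,0,0],"yaw":0,"hand":0},{"delta_pos":[0,0,0],"yaw":0,"hand":0}]' --squeeze 45

```text
clock: 4.38
eef_pos: [439.4, -256.3, 74.6]
eef_rot: [3.141, -0.0, -0.061]
wrist_force: [-1.1, -0.4, 0.7]
finger_gap: 11.6
```

Call:
drive_tool --steps '[{"delta_pos":[0,0,10],"yaw":0,"hand":0},{"delta_pos":[0,0,20],"yaw":0,"hand":0},{"delta_pos":[0,0,20],"yaw":0,"hand":0},{"delta_pos":[0,0,30],"yaw":0,"hand":0},{"delta_pos":[0,0,30],"yaw":0,"hand":0}]'

```text
clock: 4.8
eef_pos: [438.9, -255.9, 185.9]
eef_rot: [-3.141, 0.001, -0.061]
wrist_force: [1.3, -0.3, -2.0]
finger_gap: 11.6
```

```bash
python3 - <<'E'
from h import *
c=snap('wrist','w4'); s=manip.read_state(); print(s['eef_pos'],s['eef_rot'],s['finger_gap'],s['wrist_force'])
print(keybar(c,s['eef_pos'][2]+9))
E
```

```text
[ 440.79746832 -257.12034777  192.21272276] [ 3.13776959 -0.00651565 -0.06113436] 11.99428931041621 [ 0.31290178 -1.34746615  5.5454492 ]
(((320.5, 217.0), (64.0, 19.0), 90.0), array([[ 481.9, -252.4],
       [ 481.2, -262.5],
       [ 444.3, -260.5],
       [ 445. , -249.8]]), array([ 463.0841439 , -256.29967877]), np.float64(-0.08997629854134906))
```

View pics/w4.png

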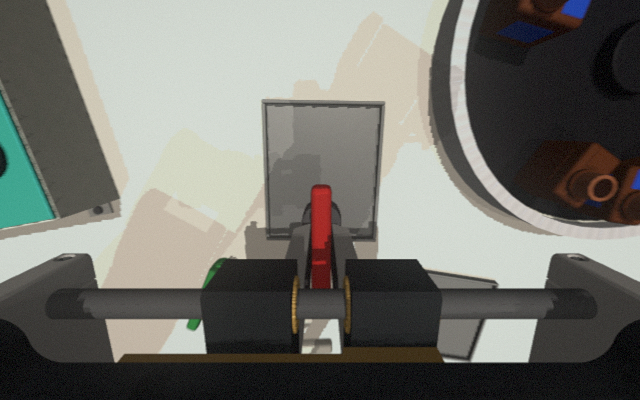

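Call:
drive_tool --steps '[{"delta_pos":[0,20,25],"yaw":0.03,"hand":0},{"delta_pos":[0,32,20],"yaw":0.03,"hand":0},{"delta_pos":[0,32,0],"yaw":0.03,"hand":0},{"delta_pos":[0,32,0],"yaw":0.03,"hand":0},{"delta_pos":[0,32,0],"yaw":0.03,"hand":0}]'

```text
clock: 5.27
eef_pos: [439.0, -106.8, 230.2]
eef_rot: [3.141, -0.001, 0.09]
wrist_force: [1.1, 0.1, -1.1]
finger_gap: 11.6
```

Call:
drive_tool --steps '[{"delta_pos":[0,32,0],"yaw":0.03,"hand":0},{"delta_pos":[0,32,0],"yaw":0.03,"hand":0},{"delta_pos":[0,32,0],"yaw":0.03,"hand":0},{"delta_pos":[-2,28,0],"yaw":0.03,"hand":0},{"delta_pos":[-2,20,0],"yaw":0,"hand":0}]'

```text
clock: 5.68
eef_pos: [434.9, 37.9, 229.9]
eef_rot: [-3.141, -0.0, 0.212]
wrist_force: [1.0, -0.5, -1.0]
finger_gap: 11.2
```

Call:
drive_tool --steps '[{"delta_pos":[0,0,0],"yaw":0,"hand":0},{"delta_pos":[0,0,0],"yaw":0,"hand":0}]'

```text
clock: 5.85
eef_pos: [435.2, 36.4, 229.8]
eef_rot: [3.141, -0.0, 0.211]
wrist_force: [0.4, -0.5, -0.5]
finger_gap: 11.5
```

```bash
cat >> h.py <<'E'
def latch(c):
    h=hsv(c); t=tealmask(c); g=proj(c,[[506,50,96]])[0].astype(int)
    roi=np.zeros_like(t); roi[max(g[1]-45,0):g[1]+45,g[0]-40:g[0]+40]=1
    hole=((t==0)&(roi>0)).astype(np.uint8); n,l,s,ct=cv2.connectedComponentsWithStats(hole); i=l[g[1],g[0]]; print('hole',s[i])
    k=cv2.findContours((l==i).astype(np.uint8),cv2.RETR_EXTERNAL,cv2.CHAIN_APPROX_NONE)[0][0]; e=cv2.fitEllipse(k); print('rim',e,ray(c,[e[0]],94))
    br=((h[...,0]>8)&(h[...,0]<30)&(h[...,1]>80)&(l==i)).astype(np.uint8)
    n2,l2,s2,c2=cv2.connectedComponentsWithStats(br); j=1+np.argmax(s2[1:,4]); k=np.argwhere(l2==j)[:,::-1].astype(np.float32)
    r=cv2.minAreaRect(k); w=ray(c,k,108)[:,:2]; d=w-w.mean(0); vt=np.linalg.svd(d,full_matrices=0)[2]
    print('tang',r,ray(c,[r[0]],108),'ang',np.arctan2(vt[0,1],vt[0,0]))
E
python3 - <<'E'
from h import *
s=manip.read_state();c=snap('wrist','w5'); print(s['eef_pos'],s['eef_rot'],c['position'],c['attitude'],s['wrist_force'])
latch(c); print(keybar(c,s['eef_pos'][2]+9))
E
```

```text
[435.18591802  36.36039329 229.81465434] [ 3.14144866e+00 -2.42829229e-04  2.10656169e-01] [504.818008    52.10901798 392.24206968] [ 2.89455260e+00 -9.63520676e-04 -1.36129658e+00] [ 0.41589517 -0.45531492 -0.46282007]
hole [ 302  107   43   45 1456]
rim ((323.06072998046875, 129.02615356445312), (41.078304290771484, 43.304405212402344), 1.8776473999023438) [[506.30442816  49.80729286  94.        ]]
tang ((323.0, 129.0), (20.0, 4.0), 90.0) [[506.24662198  49.97912619 108.        ]] ang -2.9422103416091865
(((321.0, 215.0), (56.0, 18.0), 90.0), array([[473.6,  50.4],
       [475.7,  40.5],
       [442.8,  33.3],
       [440.6,  43.7]]), array([458.18294603,  41.96153372]), np.float64(0.16665014714491921))
```

View pics/w5.png

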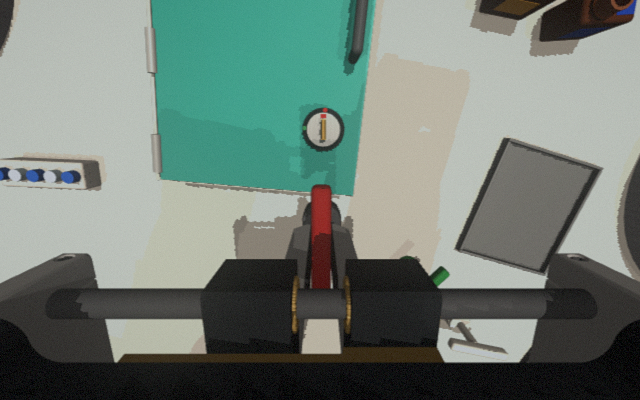

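Call:
drive_tool --steps '[{"delta_pos":[24,4.5,0],"yaw":0,"hand":0},{"delta_pos":[24,4.5,0],"yaw":0,"hand":0},{"delta_pos":[24,4.3,-10],"yaw":-0.005,"hand":0},{"delta_pos":[0,0,-20],"yaw":0,"hand":0},{"delta_pos":[0,0,-10],"yaw":0,"hand":0}]'

```text
clock: 6.32
eef_pos: [507.4, 48.0, 187.3]
eef_rot: [-3.141, 0.003, 0.202]
wrist_force: [-0.5, -0.7, -3.1]
finger_gap: 11.6
```

Call:
drive_tool --steps '[{"delta_pos":[0,0,-3],"yaw":0,"hand":0},{"delta_pos":[0,0,0],"yaw":0,"hand":0}]'

```text
clock: 6.48
eef_pos: [506.8, 48.4, 186.1]
eef_rot: [-3.141, 0.001, 0.203]
wrist_force: [-0.5, -0.7, -1.0]
finger_gap: 11.4
```

```bash
python3 - <<'E'
from h import *
s=manip.read_state();print(s['eef_pos'],s['eef_rot'],s['wrist_force'],s['finger_gap'])
c=snap('scene','s6'); cv2.imwrite('pics/s6c.png',cv2.resize(c['frame'][150:330,230:430,::-1],None,fx=4,fy=3.3,interpolation=cv2.INTER_CUBIC)); snap('wrist','w6')
E
```

```text
[506.81705097  48.38960146 186.08352437] [-3.14138585e+00  1.43587697e-03  2.02882551e-01] [-0.4851497  -0.74871222 -1.02968755] 11.358027655518585
```

View pics/s6c.png

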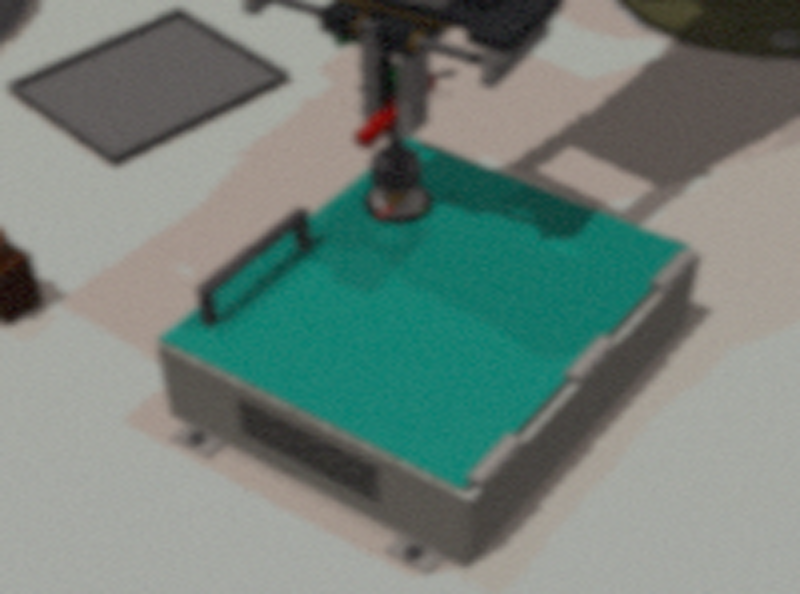

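View pics/w6.png

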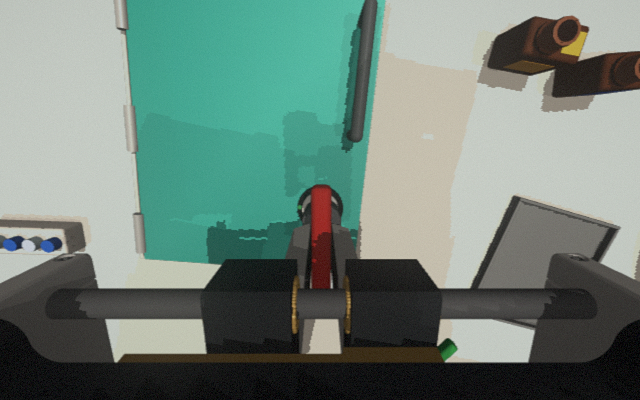

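Call:
drive_tool --steps '[{"delta_pos":[0.3,0.8,0],"yaw":0,"hand":0},{"delta_pos":[0,0,-2],"yaw":0,"hand":0},{"delta_pos":[0,0,-3],"yaw":0,"hand":0},{"delta_pos":[0,0,-2],"yaw":0,"hand":0},{"delta_pos":[0,0,0],"yaw":0,"hand":0}]' --squeeze 50

```text
clock: 7.0
eef_pos: [507.4, 49.9, 179.0]
eef_rot: [-3.141, 0.001, 0.204]
wrist_force: [0.2, 0.3, -1.4]
finger_gap: 11.4
```

Call:
drive_tool --steps '[{"delta_pos":[0,0,-1.5],"yaw":0,"hand":0},{"delta_pos":[0,0,-1.5],"yaw":0,"hand":0},{"delta_pos":[0,0,0],"yaw":0,"hand":0}]'

```text
clock: 7.25
eef_pos: [507.6, 49.9, 176.1]
eef_rot: [-3.142, 0.0, 0.204]
wrist_force: [0.2, -0.7, -1.4]
finger_gap: 11.8
```

Call:
drive_tool --steps '[{"delta_pos":[0,0,-2],"yaw":0,"hand":0},{"delta_pos":[0,0,-1.5],"yaw":0,"hand":0},{"delta_pos":[0,0,0],"yaw":0,"hand":0}]'

```text
clock: 7.5
eef_pos: [507.5, 49.9, 172.6]
eef_rot: [-3.141, 0.001, 0.204]
wrist_force: [-0.5, -0.5, -0.7]
finger_gap: 11.2
```

Call:
drive_tool --steps '[{"delta_pos":[0,0,-2],"yaw":0,"hand":0},{"delta_pos":[0,0,-1.5],"yaw":0,"hand":0},{"delta_pos":[0,0,0],"yaw":0,"hand":0}]'

```text
clock: 7.75
eef_pos: [507.6, 49.9, 169.1]
eef_rot: [-3.142, 0.0, 0.204]
wrist_force: [-0.5, -0.3, -1.8]
finger_gap: 11.8
```

Call:
drive_tool --steps '[{"delta_pos":[0,0,-1.5],"yaw":0,"hand":0},{"delta_pos":[0,0,-1],"yaw":0,"hand":0},{"delta_pos":[0,0,0],"yaw":0,"hand":0}]'

```text
clock: 8.0
eef_pos: [507.6, 49.9, 166.7]
eef_rot: [-3.142, 0.0, 0.204]
wrist_force: [-0.3, 0.1, -0.8]
finger_gap: 11.5
```

Call:
drive_tool --steps '[{"delta_pos":[0,0,-0.7],"yaw":0,"hand":0},{"delta_pos":[0,0,0],"yaw":0,"hand":0}]'

```text
clock: 8.17
eef_pos: [507.8, 49.9, 166.5]
eef_rot: [3.141, -0.0, 0.204]
wrist_force: [-0.8, -0.9, 1.2]
finger_gap: 11.8
```

Call:
drive_tool --steps '[{"delta_pos":[0,0,-0.7],"yaw":0,"hand":0},{"delta_pos":[0,0,0],"yaw":0,"hand":0}]'

```text
clock: 8.33
eef_pos: [508.1, 49.8, 166.4]
eef_rot: [3.141, -0.001, 0.204]
wrist_force: [-1.9, -1.2, 7.4]
finger_gap: 11.4
```

Call:
drive_tool --steps '[{"delta_pos":[0,0,-0.7],"yaw":0,"hand":0},{"delta_pos":[0,0,0],"yaw":0,"hand":0}]'

```text
clock: 8.5
eef_pos: [508.3, 49.8, 166.3]
eef_rot: [3.141, -0.002, 0.204]
wrist_force: [-2.9, -0.0, 13.2]
finger_gap: 11.7
```

Call:
drive_tool --steps '[{"delta_pos":[0,0,0.6],"yaw":0.1,"hand":0},{"delta_pos":[0,0,0],"yaw":0.1,"hand":0},{"delta_pos":[-0.1,0,0],"yaw":0.1,"hand":0},{"delta_pos":[-0.1,0.1,0],"yaw":0.1,"hand":0},{"delta_pos":[-0.1,0,0],"yaw":0.1,"hand":0}]' --squeeze 60

```text
clock: 8.92
eef_pos: [507.8, 50.6, 166.4]
eef_rot: [3.141, -0.002, 0.709]
wrist_force: [-1.2, 5.3, 7.1]
finger_gap: 11.7
```

Call:
drive_tool --steps '[{"delta_pos":[-0.1,0,0],"yaw":0.1,"hand":0},{"delta_pos":[-0.1,0.1,0],"yaw":0.1,"hand":0},{"delta_pos":[-0.1,0.1,0],"yaw":0.1,"hand":0},{"delta_pos":[-0.1,0.1,0],"yaw":0.1,"hand":0},{"delta_pos":[-0.1,0.1,0],"yaw":0.1,"hand":0}]'

```text
clock: 9.33
eef_pos: [507.0, 51.2, 166.4]
eef_rot: [3.141, -0.002, 1.209]
wrist_force: [-2.9, 5.3, 10.1]
finger_gap: 11.2
```

```bash
python3 - <<'E'
from h import *
s=manip.read_state();print(s['eef_pos'],s['eef_rot'],s['wrist_force'],s['moment'],s['finger_gap'])
E
```

```text
[506.98421001  51.16039351 166.35586051] [ 3.14138210e+00 -1.78184199e-03  1.20866414e+00] [-2.87237989  5.32505649 10.14822688] [ 1.17772711  1.1432131  -0.13850955] 11.214971864361736
```

Call:
drive_tool --steps '[{"delta_pos":[0,-0.2,0],"yaw":0.1,"hand":0},{"delta_pos":[0,-0.2,0],"yaw":0.1,"hand":0},{"delta_pos":[-0.1,0,0],"yaw":0.1,"hand":0},{"delta_pos":[-0.1,0,0],"yaw":0.1,"hand":0},{"delta_pos":[0,0,0],"yaw":0.1,"hand":0}]'

```text
clock: 9.75
eef_pos: [506.4, 50.9, 166.4]
eef_rot: [-3.142, -0.002, 1.709]
wrist_force: [-9.1, 6.3, 13.2]
finger_gap: 11.4
```

Call:
drive_tool --steps '[{"delta_pos":[0,0,0],"yaw":0.08,"hand":0},{"delta_pos":[0,0,0],"yaw":0.0,"hand":0}]'

```text
clock: 9.92
eef_pos: [506.4, 50.8, 166.4]
eef_rot: [3.142, -0.002, 1.789]
wrist_force: [-7.8, 5.8, 12.8]
finger_gap: 11.4
```

```bash
python3 - <<'E'
from h import *
s=manip.read_state();print(s['eef_pos'],s['eef_rot'],s['wrist_force'],s['moment'],s['finger_gap'])
E
```

```text
[506.37568543  50.79329954 166.37214158] [ 3.14155844e+00 -1.59770530e-03  1.78920689e+00] [-7.8286102   5.77744824 12.78324415] [ 1.18122315  1.70936721 -0.03163058] 11.449684021746107
```

Call:
drive_tool --steps '[{"delta_pos":[-0.5,0.3,0],"yaw":0.03,"hand":0},{"delta_pos":[0,0,0],"yaw":0.03,"hand":0},{"delta_pos":[0,0,0],"yaw":0.0,"hand":0}]'

```text
clock: 10.17
eef_pos: [506.0, 51.0, 166.4]
eef_rot: [3.141, -0.001, 1.846]
wrist_force: [-6.8, 4.6, 12.1]
finger_gap: 11.6
```

```bash
python3 - <<'E'
from h import *
s=manip.read_state();print(s['eef_pos'],s['eef_rot'],s['wrist_force'],s['moment'],s['finger_gap'])
E
```

```text
[506.01561905  50.97875683 166.37587939] [ 3.14112760e+00 -1.22091811e-03  1.84577046e+00] [-6.80307218  4.55422872 12.05803297] [ 0.96032795  1.51157898 -0.1319486 ] 11.579556082824762
```

Call:
drive_tool --steps '[{"delta_pos":[0,0,0],"yaw":0.04,"hand":0},{"delta_pos":[0,0,0],"yaw":0.04,"hand":0},{"delta_pos":[0,0,0],"yaw":0.0,"hand":0}]'

```text
clock: 10.42
eef_pos: [505.9, 50.9, 166.4]
eef_rot: [3.141, -0.001, 1.926]
wrist_force: [-7.1, 4.5, 12.3]
finger_gap: 11.5
```

```bash
python3 - <<'E'
from h import *
s=manip.read_state();print(s['eef_pos'],s['eef_rot'],s['wrist_force'],s['moment'],s['finger_gap'])
c=snap('wrist','w7'); print(keybar(c,s['eef_pos'][2]+9))
E
```

```text
[505.94907187  50.93421003 166.37202298] [ 3.14124153e+00 -1.25355473e-03  1.92615371e+00] [-7.12843271  4.52165148 12.28301721] [ 0.94312232  1.63098255 -0.29199966] 11.493435607634563
(((320.6573181152344, 237.59490966796875), (18.702360153198242, 101.29255676269531), 2.0454084873199463), array([[508. ,  27.3],
       [488.5,  87.7],
       [498.4,  90.9],
       [518.9,  30.9]]), array([503.42869077,  59.19435572]), np.float64(-1.238829576189614))
```

View pics/w7.png

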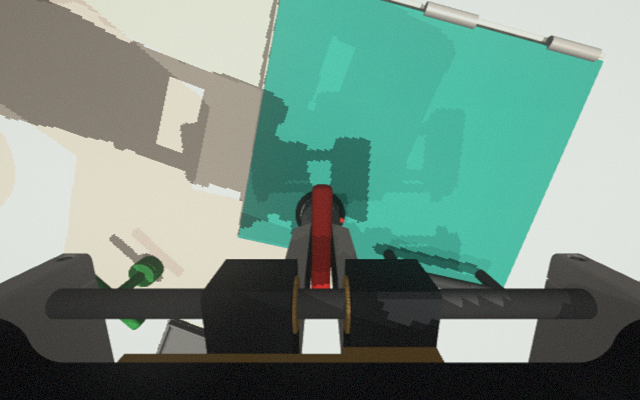

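Call:
drive_tool --steps '[{"delta_pos":[0,0,0],"yaw":0.05,"hand":0},{"delta_pos":[0,0,0],"yaw":0.0,"hand":0},{"delta_pos":[0,0,0],"yaw":-0.08,"hand":0},{"delta_pos":[0,0,0],"yaw":-0.08,"hand":0},{"delta_pos":[0,0,0],"yaw":0.0,"hand":0}]'

```text
clock: 10.88
eef_pos: [506.2, 50.8, 166.3]
eef_rot: [3.141, -0.001, 1.809]
wrist_force: [-4.9, 3.2, 10.1]
finger_gap: 11.5
```

```bash
python3 - <<'E'
from h import *
s=manip.read_state();print(s['eef_pos'],s['eef_rot'],s['wrist_force'],s['moment'],s['finger_gap'])
E
```

```text
[506.23163934  50.75889829 166.34533931] [ 3.14070873e+00 -7.27985687e-04  1.80871189e+00] [-4.89730941  3.23943711 10.13682685] [ 0.62935586  1.02084539 -0.08048037] 11.519898713816898
```

Now lift the key off, slowly at first.

Call:
drive_tool --steps '[{"delta_pos":[0,0,2],"yaw":0,"hand":0},{"delta_pos":[0,0,4],"yaw":0,"hand":0},{"delta_pos":[0,0,6],"yaw":0,"hand":0},{"delta_pos":[0,0,6],"yaw":0,"hand":0},{"delta_pos":[0,0,10],"yaw":0,"hand":0}]'

```text
clock: 11.3
eef_pos: [506.1, 50.2, 193.7]
eef_rot: [-3.141, -0.0, 1.814]
wrist_force: [-0.5, -0.0, -1.8]
finger_gap: 11.3
```

Call:
drive_tool --steps '[{"delta_pos":[0,0,20],"yaw":0,"hand":0},{"delta_pos":[5,-25,20],"yaw":0,"hand":0},{"delta_pos":[5,-35,0],"yaw":0,"hand":0},{"delta_pos":[5,-20,0],"yaw":0,"hand":0},{"delta_pos":[0,0,0],"yaw":0,"hand":0}]'

```text
clock: 11.72
eef_pos: [521.8, -32.8, 234.5]
eef_rot: [3.14, 0.001, 1.811]
wrist_force: [-1.0, 0.4, -1.6]
finger_gap: 11.5
```

```bash
python3 - <<'E'
from h import *
s=manip.read_state();print(s['eef_pos'],s['eef_rot'],s['wrist_force'])
c=snap('wrist','w8'); latch(c)
t=proj(c,[[506,50,96]])[0].astype(int)
cv2.imwrite('pics/w8c.png',cv2.resize(c['frame'][max(t[1]-40,0):t[1]+40,t[0]-50:t[0]+50,::-1],None,fx=7,fy=7,interpolation=cv2.INTER_CUBIC))
E
```

```text
[521.79672553 -32.83138925 234.49150474] [3.14043235e+00 1.12804457e-03 1.81100225e+00] [-1.0121957   0.41328323 -1.55941708]
hole [ 303   95   43   46 1475]
rim ((324.2723693847656, 116.76415252685547), (41.19149398803711, 43.80580139160156), 177.1041717529297) [[505.92859843  50.18992185  94.        ]]
tang ((324.589111328125, 116.10891723632812), (4.179156303405762, 20.199254989624023), 5.710593223571777) [[506.05639345  50.25239052 108.        ]] ang -1.4474918169863449
```

View pics/w8c.png

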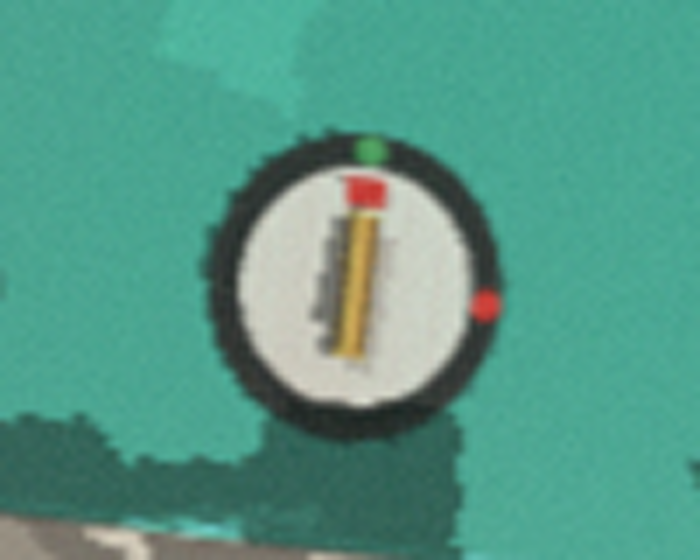

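View pics/w8.png

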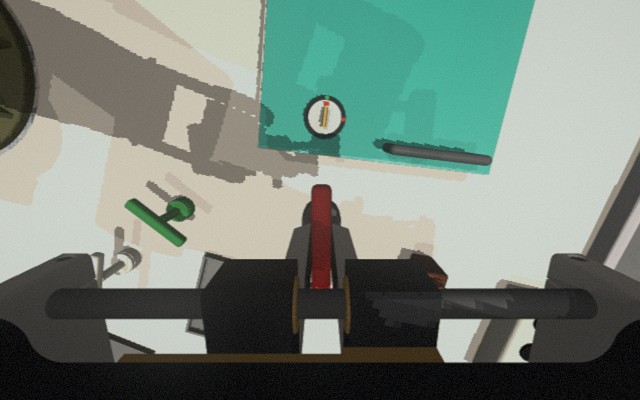

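Call:
drive_tool --steps '[{"delta_pos":[-12,-31,0],"yaw":0,"hand":0},{"delta_pos":[-12,-32,0],"yaw":0,"hand":0},{"delta_pos":[-12,-32,0],"yaw":0,"hand":0},{"delta_pos":[-12,-32,0],"yaw":0,"hand":0},{"delta_pos":[-12,-32,0],"yaw":0,"hand":0}]'

```text
clock: 12.18
eef_pos: [460.6, -189.3, 234.1]
eef_rot: [3.141, 0.0, 1.815]
wrist_force: [1.1, 0.6, -2.1]
finger_gap: 11.5
```

Call:
drive_tool --steps '[{"delta_pos":[-12,-32,-10],"yaw":0,"hand":0},{"delta_pos":[-10,-30,-25],"yaw":0,"hand":0},{"delta_pos":[0,0,-35],"yaw":0,"hand":0},{"delta_pos":[0,0,-30],"yaw":0,"hand":0},{"delta_pos":[0,0,-15],"yaw":0,"hand":0}]'

```text
clock: 12.6
eef_pos: [438.1, -249.8, 115.5]
eef_rot: [-3.139, -0.003, 1.813]
wrist_force: [0.5, -0.3, -2.1]
finger_gap: 11.1
```

Call:
drive_tool --steps '[{"delta_pos":[0,0,-15],"yaw":0,"hand":0},{"delta_pos":[0,0,-15],"yaw":0,"hand":0},{"delta_pos":[0,0,-8],"yaw":0,"hand":0},{"delta_pos":[0,0,0],"yaw":0,"hand":0}]'

```text
clock: 12.93
eef_pos: [438.9, -249.8, 79.4]
eef_rot: [-3.14, -0.002, 1.814]
wrist_force: [0.3, 0.5, -1.3]
finger_gap: 11.5
```

Call:
drive_tool --steps '[{"delta_pos":[0,0,-2.5],"yaw":0,"hand":0},{"delta_pos":[0,0,-1],"yaw":0,"hand":0},{"delta_pos":[0,0,0],"yaw":0,"hand":0}]'

```text
clock: 13.18
eef_pos: [439.5, -250.8, 77.6]
eef_rot: [3.141, 0.001, 1.814]
wrist_force: [-0.6, 0.4, -1.2]
finger_gap: 11.2
```

Call:
drive_tool --steps '[{"delta_pos":[0,0,-1],"yaw":0,"hand":0},{"delta_pos":[0,0,-0.5],"yaw":0,"hand":0},{"delta_pos":[0,0,0],"yaw":0,"hand":0}]'

```text
clock: 13.43
eef_pos: [439.2, -250.7, 75.6]
eef_rot: [3.141, 0.0, 1.814]
wrist_force: [0.0, -0.2, -0.6]
finger_gap: 11.4
```

Call:
drive_tool --steps '[{"delta_pos":[0,0,-0.7],"yaw":0,"hand":0},{"delta_pos":[0,0,-0.3],"yaw":0,"hand":0},{"delta_pos":[0,0,0],"yaw":0,"hand":0}]'

```text
clock: 13.68
eef_pos: [439.2, -250.8, 74.5]
eef_rot: [3.142, 0.0, 1.814]
wrist_force: [-0.0, 0.3, -1.8]
finger_gap: 11.4
```

Call:
drive_tool --steps '[{"delta_pos":[0,0,-0.5],"yaw":0,"hand":0},{"delta_pos":[0,0,0],"yaw":0,"hand":0}]'

```text
clock: 13.85
eef_pos: [439.4, -250.8, 74.4]
eef_rot: [3.141, 0.0, 1.814]
wrist_force: [-1.7, 1.2, 4.9]
finger_gap: 11.5
```

Call:
drive_tool --steps '[{"delta_pos":[0,0,-0.5],"yaw":0,"hand":0},{"delta_pos":[0,0,0],"yaw":0,"hand":0}]'

```text
clock: 14.02
eef_pos: [439.5, -250.9, 74.4]
eef_rot: [3.141, 0.001, 1.814]
wrist_force: [-2.5, 2.8, 10.6]
finger_gap: 11.2
```

Contact with the tray floor. Release gently.

Call:
drive_tool --steps '[{"delta_pos":[0,0,0.8],"yaw":0,"hand":12},{"delta_pos":[0,0,0],"yaw":0,"hand":18},{"delta_pos":[0,0,0],"yaw":0,"hand":26},{"delta_pos":[0,0,0],"yaw":0,"hand":40},{"delta_pos":[0,0,0],"yaw":0,"hand":40}]'

```text
clock: 14.43
eef_pos: [439.2, -250.7, 74.1]
eef_rot: [-3.141, -0.0, 1.814]
wrist_force: [0.3, -0.1, -0.3]
finger_gap: 34.3
```

Call:
drive_tool --steps '[{"delta_pos":[0,0,5],"yaw":0,"hand":40},{"delta_pos":[0,0,15],"yaw":0,"hand":40},{"delta_pos":[0,0,30],"yaw":0,"hand":40},{"delta_pos":[0,0,40],"yaw":0,"hand":40},{"delta_pos":[0,0,40],"yaw":0,"hand":40}]'

```text
clock: 14.85
eef_pos: [438.6, -250.4, 205.8]
eef_rot: [-3.141, -0.001, 1.814]
wrist_force: [0.6, -0.6, -0.7]
finger_gap: 40.1
```

```bash
python3 - <<'E'
from h import *
s=manip.read_state();print(s['eef_pos'],s['eef_rot'],s['wrist_force'],s['finger_gap'])
c=snap('wrist','w9'); snap('scene','s9')
E
```

```text
[ 438.64813419 -250.3614405   205.76428061] [-3.14066218e+00 -1.06032305e-03  1.81377336e+00] [ 0.58963762 -0.61031971 -0.72768079] 40.12786018395196
```

View pics/w9.png

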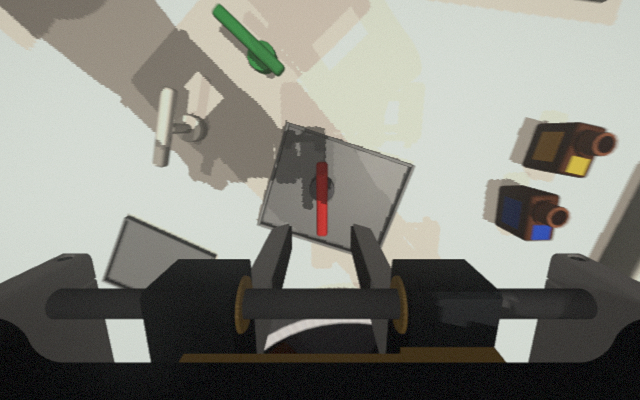

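View pics/s9.png

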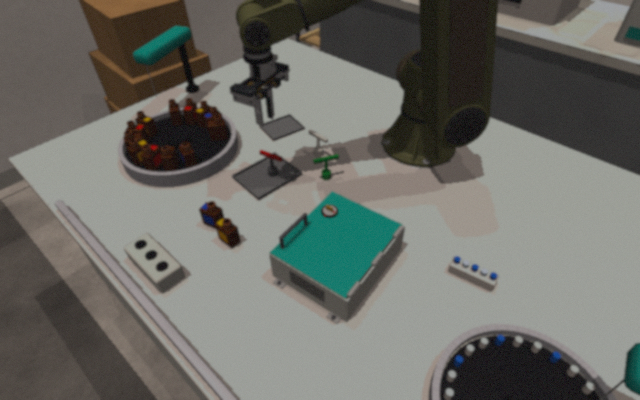

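The key (322,195) is standing inside the tray. Next I'll measure the handle from w8 and w5.

```bash
python3 - <<'E'
from h import *
for n,x0,x1,y0,y1 in (('w8',378,496,138,170),('w5',345,372,0,66),('w6',345,380,0,145)):
    c=dict(np.load(f'pics/{n}.npz')); h=hsv(c)
    m=np.zeros(h.shape[:2],np.uint8); m[y0:y1,x0:x1]=((h[...,1]<70)&(h[...,2]<90))[y0:y1,x0:x1]
    nn,l,s,ct=cv2.connectedComponentsWithStats(m); i=1+np.argmax(s[1:,4]); k=np.argwhere(l==i)[:,::-1].astype(np.float32)
    r=cv2.minAreaRect(k); b=cv2.boxPoints(r); b=b[np.argsort(b[:,0]+ (b[:,1]*3 if n!='w8' else 0))]
    e=np.array([(b[0]+b[1])/2,(b[2]+b[3])/2]); w=ray(c,e,125)[:,:2]
    print(n,s[i],r,w.round(1),w.mean(0).round(1),np.arctan2(*(w[1]-w[0])[::-1]))
u=np.array([np.cos(.13),np.sin(.13)]);v=np.array([-u[1],u[0]])
print('from latch',np.array([506.1,50.1])+115*u-23*v, np.array([506.1,50.1])+115*u-23*v+198*v)
E
```

```text
w8 [383 143 108  22 693] ((436.2444763183594, 154.0762481689453), (107.66454315185547, 10.199959754943848), 7.016501426696777) [[567.1  34.7]
 [671.4  47.2]] [619.2  40.9] 0.11924802157330812
w5 [349   0  19  64 583] ((358.53863525390625, 31.29541015625), (11.76526165008545, 64.33260345458984), 7.969610214233398) [[615.6  39.4]
 [566.6  35.2]] [591.1  37.3] -3.054983852492683
w6 [ 347    0   30  142 1595] ((361.1463623046875, 70.18294525146484), (16.454299926757812, 142.56712341308594), 6.34019136428833) [[670.7  48.3]
 [573.8  36.9]] [622.2  42.6] -3.0246431529013766
from latch [623.11120306  42.20200285] [597.44364282 238.5312578 ]
```

Call:
drive_tool --steps '[{"delta_pos":[8,20,2],"yaw":-0.12,"hand":40},{"delta_pos":[8,20,2],"yaw":-0.12,"hand":40},{"delta_pos":[8,20,2],"yaw":-0.12,"hand":40},{"delta_pos":[8,20,2],"yaw":-0.12,"hand":40},{"delta_pos":[8,20,2],"yaw":-0.12,"hand":40}]'

```text
clock: 15.37
eef_pos: [479.3, -149.7, 214.0]
eef_rot: [-3.141, -0.0, 1.208]
wrist_force: [0.9, -0.3, 0.1]
finger_gap: 39.8
```

Call:
drive_tool --steps '[{"delta_pos":[8,20,0],"yaw":-0.12,"hand":40},{"delta_pos":[8,20,0],"yaw":-0.12,"hand":40},{"delta_pos":[8,20,0],"yaw":-0.12,"hand":40},{"delta_pos":[8,20,0],"yaw":-0.12,"hand":40},{"delta_pos":[8,20,0],"yaw":-0.12,"hand":40}]'

```text
clock: 15.78
eef_pos: [519.3, -49.6, 213.9]
eef_rot: [-3.141, 0.0, 0.608]
wrist_force: [0.1, 0.7, -0.1]
finger_gap: 39.9
```

Call:
drive_tool --steps '[{"delta_pos":[8,20,0],"yaw":-0.12,"hand":40},{"delta_pos":[8,20,0],"yaw":-0.12,"hand":40},{"delta_pos":[8,20,0],"yaw":-0.12,"hand":40},{"delta_pos":[8,20,0],"yaw":-0.12,"hand":40},{"delta_pos":[0,0,0],"yaw":0,"hand":40}]'

```text
clock: 16.2
eef_pos: [551.7, 32.0, 213.7]
eef_rot: [-3.141, 0.0, 0.127]
wrist_force: [-1.0, 0.3, -0.3]
finger_gap: 39.7
```

Call:
drive_tool --steps '[{"delta_pos":[0,0,0],"yaw":0,"hand":40}]'

```text
clock: 16.28
eef_pos: [551.0, 29.8, 213.7]
eef_rot: [-3.142, 0.001, 0.137]
wrist_force: [-0.8, -0.6, -0.4]
finger_gap: 40.0
```

```bash
python3 - <<'E'
from h import *
s=manip.read_state();print(s['eef_pos'],s['eef_rot'],s['wrist_force'],s['finger_gap'])
c=snap('wrist','w10')
E
```

```text
[551.03533651  29.82133842 213.66627375] [-3.14152425e+00  9.20606793e-04  1.37355308e-01] [-0.77560375 -0.64144103 -0.43086641] 40.02672600347672
```

View pics/w10.png

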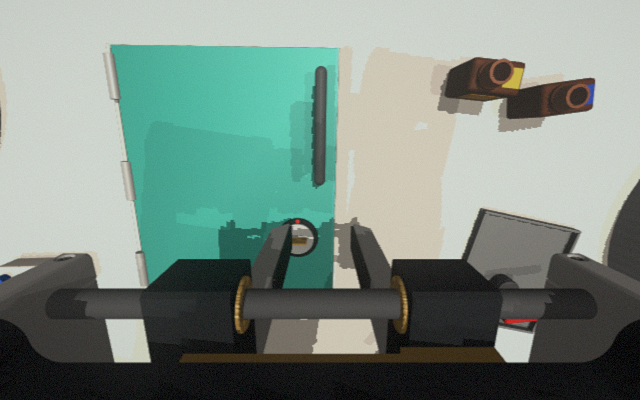

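```bash
python3 - <<'E'
from h import *
c=dict(np.load('pics/w10.npz')); h=hsv(c)
print(ray(c,[[320.3,66],[319.2,186],[319.8,126]],127).round(1))
t=tealmask(c); cs=max(cv2.findContours(t,cv2.RETR_EXTERNAL,cv2.CHAIN_APPROX_NONE)[0],key=cv2.contourArea)[:,0]
for nm,sel in (('-y',(cs[:,0]>333)&(cs[:,1]>55)&(cs[:,1]<200)),('+x',(cs[:,1]<50)&(cs[:,0]>120)&(cs[:,0]<330)),('+y',(cs[:,0]<150)&(cs[:,1]<240)&(cs[:,1]>60))):
    q=ray(c,cs[sel],90)[:,:2].astype(np.float32); vx,vy,x,y=cv2.fitLine(q,cv2.DIST_HUBER,0,.01,.01).ravel(); print(nm,len(q),'dir',np.arctan2(vy,vx),'pt',x,y)
E
```

```text
[[671.8  47.6 127. ]
 [572.5  35.  127. ]
 [624.7  41.6 127. ]]
-y 56 dir 0.1477203 pt 611.9994 25.587233
+x 203 dir -1.4501371 pt 682.8726 140.98427
+y 180 dir 0.11088543 pt 579.6166 230.75656
```

Call:
drive_tool --steps '[{"delta_pos":[35,5.5,0],"yaw":0,"hand":40},{"delta_pos":[35,5,0],"yaw":-0.005,"hand":40},{"delta_pos":[0,0,-30],"yaw":0,"hand":40},{"delta_pos":[0,0,-20],"yaw":0,"hand":40},{"delta_pos":[0,0,-5],"yaw":0,"hand":40}]'

```text
clock: 16.75
eef_pos: [619.8, 38.6, 155.3]
eef_rot: [-3.141, 0.006, 0.13]
wrist_force: [-0.5, 0.8, -0.5]
finger_gap: 39.8
```

Call:
drive_tool --steps '[{"delta_pos":[0,0,0],"yaw":0,"hand":40}]'

```text
clock: 16.83
eef_pos: [620.3, 38.9, 157.9]
eef_rot: [-3.141, 0.003, 0.13]
wrist_force: [-0.1, -0.1, -0.3]
finger_gap: 39.9
```

```bash
python3 - <<'E'
from h import *
s=manip.read_state();print(s['eef_pos'],s['eef_rot'],s['wrist_force'],s['finger_gap'])
c=snap('wrist','w11')
E
```

```text
[620.33004092  38.85718554 157.89826448] [-3.14125517e+00  3.03721552e-03  1.29591045e-01] [-0.12720354 -0.06758266 -0.27493204] 39.867756333710496
```

View pics/w11.png

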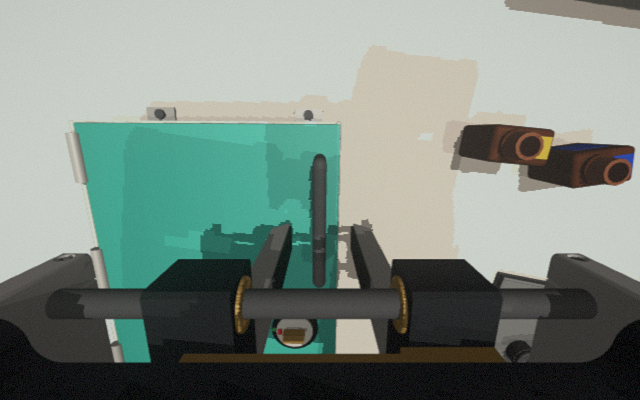

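Call:
drive_tool --steps '[{"delta_pos":[0.5,1.8,-15],"yaw":0,"hand":40},{"delta_pos":[0,0,-13],"yaw":0,"hand":40},{"delta_pos":[0,0,-7],"yaw":0,"hand":40},{"delta_pos":[0,0,0],"yaw":0,"hand":30},{"delta_pos":[0,0,0],"yaw":0,"hand":20}]' --squeeze 25

```text
clock: 17.3
eef_pos: [621.7, 41.5, 124.6]
eef_rot: [-3.142, -0.0, 0.129]
wrist_force: [0.8, -0.8, 0.1]
finger_gap: 30.0
```

Call:
drive_tool --steps '[{"delta_pos":[0,0,0],"yaw":0,"hand":12},{"delta_pos":[0,0,0],"yaw":0,"hand":0},{"delta_pos":[0,0,0],"yaw":0,"hand":0},{"delta_pos":[0,0,0],"yaw":0,"hand":0}]'

```text
clock: 17.63
eef_pos: [622.0, 40.6, 124.9]
eef_rot: [3.14, -0.001, 0.129]
wrist_force: [2.0, -6.5, 1.5]
finger_gap: 9.1
```

```bash
python3 - <<'E'
import numpy as np
th=np.r_[0,.03,.08,.14,.20,np.arange(.27,1.81,.07),1.82,1.85]
psi=.127; y=-198*np.cos(th)+37*np.sin(th); z=198*np.sin(th)+37*np.cos(th)
d=np.c_[-np.sin(psi)*np.diff(y),np.cos(psi)*np.diff(y),np.diff(z)]
for a,b in zip(th[1:],d): print(round(a,2),b.round(1).tolist())
print(d.sum(0))
E
```

```text
0.03 [-0.2, 1.2, 5.9]
0.08 [-0.3, 2.4, 9.8]
0.14 [-0.4, 3.5, 11.6]
0.2 [-0.5, 4.2, 11.3]
0.27 [-0.7, 5.7, 12.9]
0.34 [-0.8, 6.6, 12.4]
0.41 [-0.9, 7.4, 11.9]
0.48 [-1.1, 8.2, 11.4]
0.55 [-1.1, 9.0, 10.8]
0.62 [-1.2, 9.7, 10.1]
0.69 [-1.3, 10.4, 9.4]
0.76 [-1.4, 11.0, 8.7]
0.83 [-1.5, 11.6, 7.9]
0.9 [-1.5, 12.1, 7.0]
0.97 [-1.6, 12.6, 6.1]
1.04 [-1.7, 13.0, 5.2]
1.11 [-1.7, 13.3, 4.3]
1.18 [-1.7, 13.6, 3.4]
1.25 [-1.8, 13.8, 2.4]
1.32 [-1.8, 13.9, 1.4]
1.39 [-1.8, 14.0, 0.4]
1.46 [-1.8, 14.0, -0.5]
1.53 [-1.8, 13.9, -1.5]
1.6 [-1.8, 13.8, -2.5]
1.67 [-1.7, 13.6, -3.5]
1.74 [-1.7, 13.3, -4.4]
1.82 [-1.9, 14.8, -6.2]
1.85 [-0.7, 5.4, -2.6]
[-36.49473568 285.81351583 143.13565106]
```

Call:
drive_tool --steps '[{"delta_pos":[-0.2,0.5,6],"yaw":0,"hand":0},{"delta_pos":[-0.3,2.4,9.8],"yaw":0,"hand":0},{"delta_pos":[0,0,0],"yaw":0,"hand":0}]'

```text
clock: 17.88
eef_pos: [621.6, 44.3, 141.5]
eef_rot: [3.141, -0.001, 0.129]
wrist_force: [1.4, -4.1, -2.3]
finger_gap: 9.2
```

```bash
python3 - <<'E'
from h import *
s=manip.read_state();print(s['eef_pos'],s['eef_rot'],s['wrist_force'],s['moment'],s['finger_gap'])
c=snap('scene','s12'); cv2.imwrite('pics/s12c.png',cv2.resize(c['frame'][130:330,200:440,::-1],None,fx=3.3,fy=3,interpolation=cv2.INTER_CUBIC))
E
```

```text
[621.55029631  44.31637684 141.53157909] [ 3.14083726e+00 -1.38939297e-03  1.28828563e-01] [ 1.36902334 -4.11856712 -2.29787957] [-0.79787811 -0.16701688  0.02344643] 9.229831132931032
```

View pics/s12c.png

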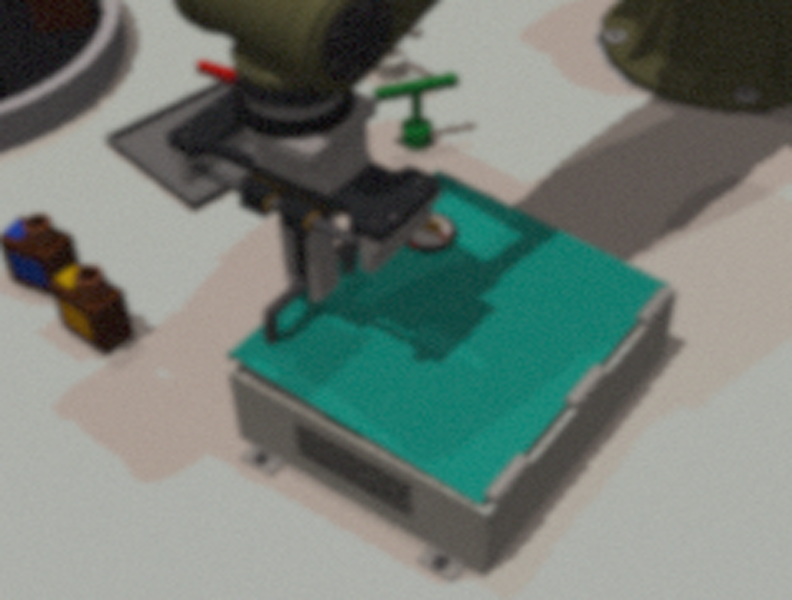

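The panel is opening: there's a gap at its near edge, at crop (240,370). I'll continue along the arc.

Call:
drive_tool --steps '[{"delta_pos":[-0.4,3,11.6],"yaw":0,"hand":0},{"delta_pos":[-0.5,4.2,11.3],"yaw":0,"hand":0},{"delta_pos":[-0.7,5.7,12.9],"yaw":0,"hand":0},{"delta_pos":[-0.8,6.6,12.4],"yaw":0,"hand":0},{"delta_pos":[-0.9,7.4,11.9],"yaw":0,"hand":0}]'

```text
clock: 18.35
eef_pos: [618.3, 70.3, 200.7]
eef_rot: [3.14, -0.001, 0.128]
wrist_force: [4.1, -7.2, -0.7]
finger_gap: 8.9
```

Call:
drive_tool --steps '[{"delta_pos":[-1.1,8.2,11.4],"yaw":0,"hand":0},{"delta_pos":[-1.1,9,10.8],"yaw":0,"hand":0},{"delta_pos":[-1.2,9.7,10.1],"yaw":0,"hand":0},{"delta_pos":[-1.3,10.4,9.4],"yaw":0,"hand":0},{"delta_pos":[-1.4,11,8.7],"yaw":0,"hand":0}]'

```text
clock: 18.77
eef_pos: [612.6, 117.9, 252.6]
eef_rot: [3.138, -0.003, 0.127]
wrist_force: [3.3, -12.4, 9.9]
finger_gap: 9.0
```

Call:
drive_tool --steps '[{"delta_pos":[-1.5,11.2,8.1],"yaw":0,"hand":0},{"delta_pos":[-1.5,11.7,7.2],"yaw":0,"hand":0},{"delta_pos":[-1.6,12.2,6.3],"yaw":0,"hand":0},{"delta_pos":[-1.7,13,5.4],"yaw":0,"hand":0},{"delta_pos":[-1.7,13.3,4.5],"yaw":0,"hand":0}]'

```text
clock: 19.18
eef_pos: [604.5, 180.8, 283.5]
eef_rot: [3.141, -0.003, 0.128]
wrist_force: [6.0, -3.7, 1.3]
finger_gap: 9.4
```

```bash
python3 - <<'E'
from h import *
s=manip.read_state();print(s['eef_pos'],s['eef_rot'],s['wrist_force'],s['moment'],s['finger_gap'])
c=snap('scene','s13'); cv2.imwrite('pics/s13c.png',cv2.resize(c['frame'][110:330,200:460,::-1],None,fx=3,fy=2.7,interpolation=cv2.INTER_CUBIC))
E
```

```text
[604.48458209 180.83932988 283.45958026] [ 3.14062048 -0.00328866  0.12785806] [ 6.01068144 -3.71125579  1.29803193] [-0.7484976  -0.83767387 -0.03274272] 9.372299788402454
```

View pics/s13c.png

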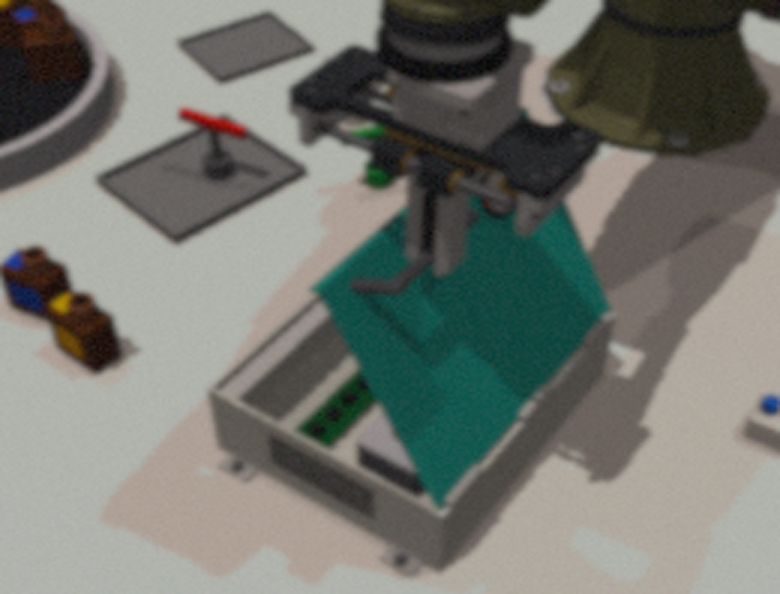

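The panel is about 60° open and the handle is still gripped, at crop (400,285). I'll continue.

Call:
drive_tool --steps '[{"delta_pos":[-1.7,13.6,3.4],"yaw":0,"hand":0},{"delta_pos":[-1.8,13.8,2.4],"yaw":0,"hand":0},{"delta_pos":[-1.8,13.9,1.4],"yaw":0,"hand":0},{"delta_pos":[-1.8,14,0.4],"yaw":0,"hand":0},{"delta_pos":[-1.8,14,-0.5],"yaw":0,"hand":0}]'

```text
clock: 19.65
eef_pos: [595.4, 250.7, 289.7]
eef_rot: [-3.142, -0.002, 0.128]
wrist_force: [7.0, -0.9, 0.5]
finger_gap: 9.5
```

Call:
drive_tool --steps '[{"delta_pos":[-1.8,13.9,-1.5],"yaw":0,"hand":0},{"delta_pos":[-1.8,13.8,-2.5],"yaw":0,"hand":0},{"delta_pos":[-1.7,13.6,-3.5],"yaw":0,"hand":0},{"delta_pos":[-1.5,12,-4],"yaw":0,"hand":0},{"delta_pos":[0,0,0],"yaw":0,"hand":0}]'

```text
clock: 20.07
eef_pos: [587.9, 306.1, 276.6]
eef_rot: [-3.141, -0.001, 0.131]
wrist_force: [6.0, 2.3, 2.9]
finger_gap: 9.1
```

```bash
python3 - <<'E'
from h import *
s=manip.read_state();print(s['eef_pos'],s['eef_rot'],s['wrist_force'],s['moment'],s['finger_gap'],s['joints'])
c=snap('scene','s14'); cv2.imwrite('pics/s14c.png',cv2.resize(c['frame'][90:330,240:500,::-1],None,fx=3,fy=2.5,interpolation=cv2.INTER_CUBIC))
E
```

```text
[587.91622475 306.09737296 276.63160951] [-3.14062672e+00 -7.29705979e-04  1.30533530e-01] [6.03777861 2.28778583 2.91574962] [ 0.45875169 -0.90201895 -0.09901219] 9.051189258846984 [4.24509880e-01 5.33481358e-01 1.07153729e+00 7.13491861e-04
 1.53559573e+00 1.86474756e+00]
```

View pics/s14c.png

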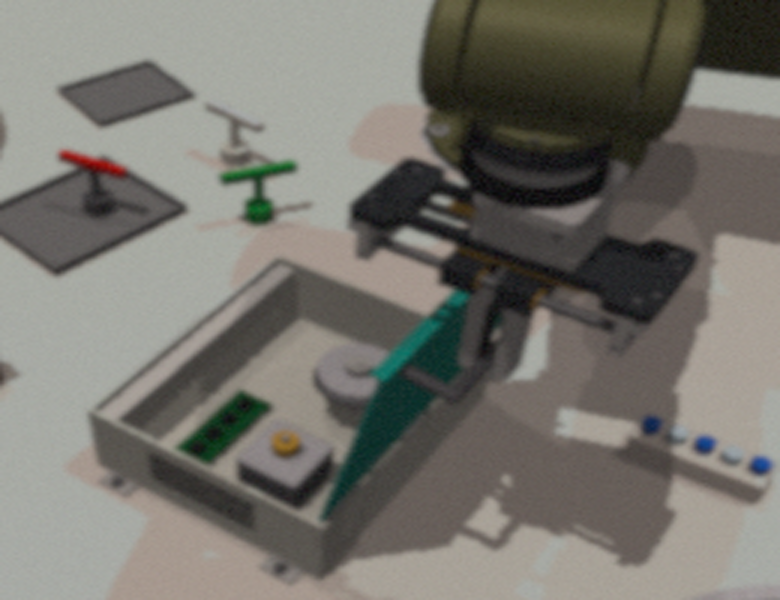

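Call:
drive_tool --steps '[{"delta_pos":[-1,8,-3],"yaw":0,"hand":0},{"delta_pos":[-0.8,6,-2.6],"yaw":0,"hand":0},{"delta_pos":[0,0,0],"yaw":0,"hand":0}]'

```text
clock: 20.37
eef_pos: [586.1, 319.3, 271.0]
eef_rot: [-3.141, 0.0, 0.13]
wrist_force: [5.7, 1.4, 0.9]
finger_gap: 9.3
```

Call:
drive_tool --steps '[{"delta_pos":[-0.5,4,-1.8],"yaw":0,"hand":0},{"delta_pos":[0,0,0],"yaw":0,"hand":0}]'

```text
clock: 20.53
eef_pos: [585.6, 322.7, 269.4]
eef_rot: [-3.141, 0.0, 0.129]
wrist_force: [4.5, 2.2, -1.0]
finger_gap: 8.7
```

Call:
drive_tool --steps '[{"delta_pos":[-0.4,3,-1.3],"yaw":0,"hand":0},{"delta_pos":[0,0,0],"yaw":0,"hand":0}]'

```text
clock: 20.7
eef_pos: [585.2, 325.4, 268.1]
eef_rot: [3.142, 0.001, 0.129]
wrist_force: [4.3, 1.9, -1.1]
finger_gap: 9.3
```

Call:
drive_tool --steps '[{"delta_pos":[-0.4,3,-1.3],"yaw":0,"hand":0},{"delta_pos":[0,0,0],"yaw":0,"hand":0}]'

```text
clock: 20.87
eef_pos: [585.2, 326.5, 267.7]
eef_rot: [3.138, 0.001, 0.128]
wrist_force: [1.7, -11.2, 4.3]
finger_gap: 9.2
```

Call:
drive_tool --steps '[{"delta_pos":[-0.2,1.5,-0.6],"yaw":0,"hand":0},{"delta_pos":[0,0,0],"yaw":0,"hand":0}]'

```text
clock: 21.03
eef_pos: [585.2, 326.6, 267.7]
eef_rot: [3.136, 0.001, 0.126]
wrist_force: [0.0, -20.7, 9.3]
finger_gap: 9.2
```

At the stop. I'll relax the push, open a little, and lift away.

Call:
drive_tool --steps '[{"delta_pos":[0.2,-1.5,0.6],"yaw":0,"hand":9},{"delta_pos":[0,0,0],"yaw":0,"hand":14},{"delta_pos":[0,0,0],"yaw":0,"hand":22},{"delta_pos":[0,0,0],"yaw":0,"hand":22},{"delta_pos":[0,0,0],"yaw":0,"hand":22}]'

```text
clock: 21.45
eef_pos: [584.6, 328.1, 267.3]
eef_rot: [-3.141, 0.001, 0.129]
wrist_force: [-0.8, -0.5, 1.0]
finger_gap: 21.9
```

```bash
python3 - <<'E'
from h import *
s=manip.read_state();print(s['eef_pos'],s['wrist_force'],s['finger_gap'])
c=snap('scene','s15'); cv2.imwrite('pics/s15c.png',cv2.resize(c['frame'][90:330,240:500,::-1],None,fx=3,fy=2.5,interpolation=cv2.INTER_CUBIC)); snap('wrist','w15')
E
```

```text
[584.62236579 328.14180947 267.29458188] [-0.84715165 -0.53550608  1.017364  ] 21.949928187873173
```

View pics/s15c.png

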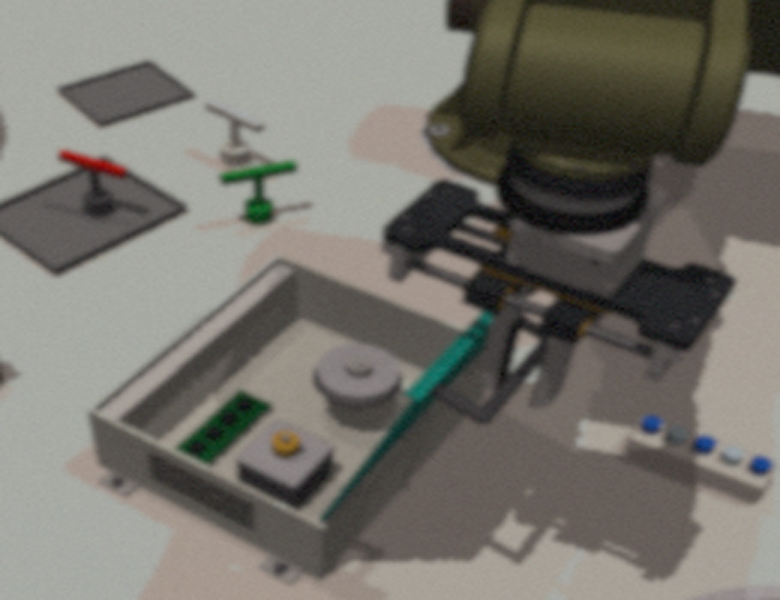

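View pics/w15.png

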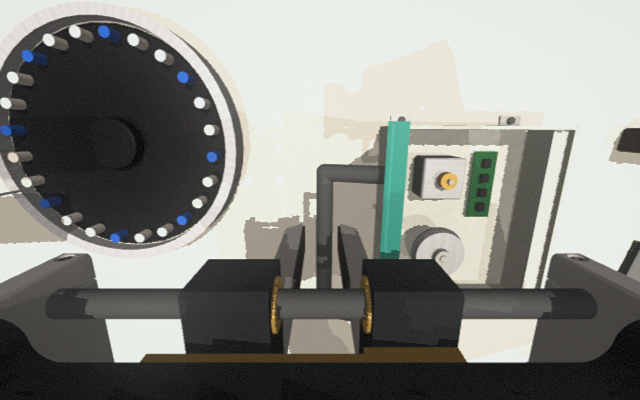

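The bar at (325,215) is free between the fingers and the panel edge at (395,190) is clear. Lift straight up.

Call:
drive_tool --steps '[{"delta_pos":[0,0,6],"yaw":0,"hand":22},{"delta_pos":[0,0,12],"yaw":0,"hand":22},{"delta_pos":[0,0,16],"yaw":0,"hand":22},{"delta_pos":[0,0,16],"yaw":0,"hand":22},{"delta_pos":[0,0,16],"yaw":0,"hand":22}]'

```text
clock: 21.97
eef_pos: [584.8, 327.7, 334.9]
eef_rot: [-3.141, -0.0, 0.129]
wrist_force: [0.4, 0.9, -0.3]
finger_gap: 22.1
```

Call:
drive_tool --steps '[{"delta_pos":[-10,0,15],"yaw":0,"hand":22},{"delta_pos":[-25,10,10],"yaw":0,"hand":22},{"delta_pos":[-30,10,0],"yaw":0,"hand":22},{"delta_pos":[-30,10,0],"yaw":0,"hand":22},{"delta_pos":[-30,10,0],"yaw":0,"hand":22}]'

```text
clock: 22.38
eef_pos: [457.9, 367.8, 359.2]
eef_rot: [-3.141, -0.0, 0.129]
wrist_force: [0.3, 0.5, -0.4]
finger_gap: 21.9
```

Call:
drive_tool --steps '[{"delta_pos":[-30,25,0],"yaw":0,"hand":22},{"delta_pos":[-30,25,0],"yaw":0,"hand":22},{"delta_pos":[-30,25,0],"yaw":0,"hand":22},{"delta_pos":[0,0,0],"yaw":0,"hand":22},{"delta_pos":[0,0,0],"yaw":0,"hand":22}]'

```text
clock: 22.8
eef_pos: [368.1, 443.5, 359.3]
eef_rot: [-3.141, -0.001, 0.132]
wrist_force: [1.2, 0.5, -0.7]
finger_gap: 22.1
```

```bash
python3 - <<'E'
from h import *
s=manip.read_state();print(s['eef_pos'],s['wrist_force'],s['finger_gap'])
snap('scene','s16');c=snap('top','t16'); P=cloud(c)
t=tealmask(c); t[:,:200]=0;t[:,400:]=0; q=P[t>0]; print(len(q), q.min(0),q.max(0))
E
```

```text
[368.08514351 443.53003394 359.34413018] [ 1.23017698  0.52800695 -0.69461032] 22.087030063301462
3315 [249.42960571  -9.89826907  89.76951611] [ 665.14261713  303.79786185 1410.58954439]
```

View pics/s16.png

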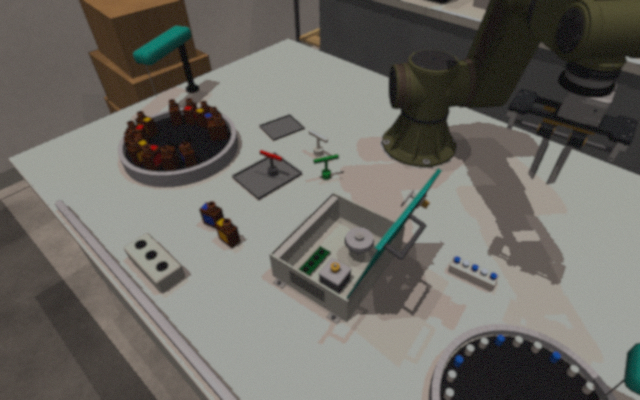

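View pics/t16.png

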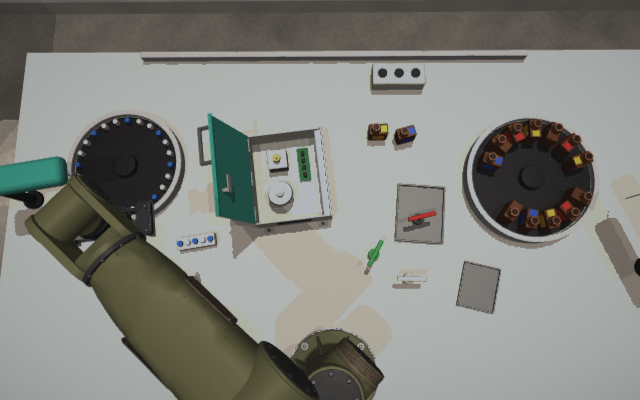

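The panel rests open past upright at (225,170) in the top view. The key stands in the larger tray at (422,216), and the bottles and cup rack are where they were. I'll hand in.

```bash
python3 -c "
from cell import manip
s=manip.read_state();print(s['clock'],s['wrist_force']);print(manip.sign_off())"
```

```text
22.9 [-0.29398454 -0.59909758 -0.15052229]
the job is handed in; nothing more can be done
None
```

I did the whole job in the order asked and handed it in at 22.9 s of the 64 s allowed.

- **Latch:** I seated the red key on the tang. It met the rotor face at the expected height with about 13 N of push. I then turned it a quarter turn anticlockwise. With the key lifted off, the tang measured about 1.56 rad in the wrist picture (1.571 is fully turned) and lined up with the green dot.
- **Key:** It is back standing upright inside the larger grey tray. It is turned about 107° from how it stood at the start and sits about 5 mm from its old place.
- **Panel:** I swung it over by the handle until it pressed against its stop (about 21 N at the wrist), then let go and moved the arm clear. The last pictures show it standing open past upright.
- **Bystanders:** The bottles, cup rack, look-alike keys and small tray appear unmoved in the last pictures.

No check failed. The largest wrist force I saw was about 23 N. I did not measure the panel's final angle. That it is at the stop rests on the contact force and the pictures.

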